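Find the high spot of an eccentric collar under a dial indicator

ROBOT

A 6-joint arm with a two-finger parallel gripper is mounted at the origin on a cart in front of the work surface, level with it; the furniture and walls round the work are solid. World frame = base frame: x ahead of the robot, y to its left, z up, the work surface at z = 0. Lengths are in m, angles in degrees, forces in N, time in s.
With the tool pointing down it reaches from about 0.275 to 0.975 m from the base axis. Payload 8.4 kg.
Tool frame: the origin (TCP) lies at the very end of the fingers, on their centre line; the grasp point (between the pads) lies 19 mm behind it (ctrl.grasp_offset is the z of the grasp point in the tool frame, in m); z points along the fingers, x is the direction in which the jaws open and shut, and the axes are right-handed (so a half turn about z gives the same grasp; the last joint's range is limited). The gripper opens to 92 mm and grips with 3 to 60 N. Pads are 20 mm wide; open, the fingers measure 128 mm over their backs; the gripper's body (75 mm by 189 mm) begins 69 mm behind the grasp point.
Start: joints at [75.436, 20.225, 93.587, -0, 66.188, -0.138], TCP at [0.156, 0.605, 0.215] pointing down, gripper open.
Joint ranges: [-150.9, 150.9], [-52.94, 120.26], [3.33, 152.33], [-74.26, 254.26], [0, 154.13], [-172.89, 172.89]. Speed limits (degrees/s): [127.2, 127.2, 159.86, 180, 180, 180].

INTERFACE

Orientations are given as a 3x3 rotation matrix whose columns are the frame's x, y, z axes.
In Python, from plant import ctrl gives the robot as it stands. The module is installed in compiled form; this text tells all that it offers.
- The arm moves only by the tool step_arm, never from a script. Its argument "plan" is a list of rows, each an object of numbers: "dx", "dy", "dz": the shift along the tool's x, y, z each as a share of 0.25 m, from -1 to 1; "ax", "ay", "az": the turn, a rotation vector about the tool's x, y, z each as a share of 0.5 rad, from -1 to 1; "grip": the opening, from 0 (shut) to 1 (fully open). In form: [{"dx": .., "dy": .., "dz": .., "ax": .., "ay": .., "az": .., "grip": ..}, ...]. A call has 1 to 20 rows; each row is the pose to reach, as a shift and turn from the pose commanded when the call began, along the tool's axes at that moment; what a row does not reach only later rows make up. A row lasts 1/12 s, in which the tool goes at most 41.7 mm and 7.16 degrees, less where a joint would pass 70% of its speed; a pose out of reach is approached as far as the arm can. A call with a number of a shift or a turn outside -1 to 1 is refused whole. A call with a gripper value outside its range is refused whole. The fingers move at their own pace and stop on an object; "grip_force" is the grip in N (left out, the last holds). Time passes only in rows, so rows that repeat a pose let the fingers close. It gives the time, the measured TCP pose, the force and the opening at its end, in the units of the state.
- ctrl.get_obs(): the state, without advancing time (a new reading comes with each control period).
- ctrl.camera(name): name is "scene" or "top" or "wrist"; returns a dict with "frame" (420x560x3 uint8, red, green, blue), "K" (3x3 intrinsics, pixels), "camera_from_world" (4x4, takes a point from world to camera coordinates). Camera axes: x right, y down, z forward; pixel columns grow to the right and rows downward; lengths in m; the calibration is good to about 2 mm. A picture is of the moment at which its call begins. There is no depth.
- ctrl.job_done(): hands the job in, once; it reports no verdict.
The state is a dict: "time": time; "joint_pos": joint angles; "qvel": joint speeds; "effort": joint torques, N m; "ee_pos": TCP position; "eef_rot": TCP orientation; "ft_force": force on the tool from outside, world axes, zero at the start; "wrist_torque": the same for the moment, N m; "width": finger opening in m.
Only numpy, scipy, OpenCV 4.12 (cv2) and the standard library are available. Lean on these libraries where they do the work, as an engineer would, in place of code of your own. Each camera call takes 0.05 s, during which the arm holds its last target.

TASK

Take the indicator head by its black knob and lower it until the sprung plunger bears on the collar of the shaft and the dial needle has swung about 60 degrees from rest, then let go. Gently turn the shaft in its V-blocks by the spokes, without lifting it out, until the collar's high spot is under the plunger (the needle reads its highest), and leave it there. Do not drive the plunger to the end of its travel, and leave the other things on the table alone.

Things in the scene. Friction and masses are not known exactly. Their poses are not given: they have to be found in the camera images.
- gauge: Fixed gauge stand: steel base 200 x 200 x 14 mm with two V-blocks and a post (18 mm thick, at x +78, y +5 mm, top 160 mm up). Origin: on the table, below the middle between the V-blocks; z up, y along the shaft. V-blocks at y -60 and +60 mm: 66 mm wide (x), 22 mm thick, tops 81 mm above the table, 90 degree V. A seated shaft has its axis at x 0, 75 mm above the table.
- knob (a point): Centre of the black grip knob on the indicator head, upright, 22 mm diameter, 30 mm high, taken from above (fingers closing along the gauge's y). At x +36, y +5 mm of the gauge, 242 mm above the table with the head fully up. The head slides only vertically, 45 mm, and stays where left: about 6.5 N lowers it in the air, 9.5 N lifts it. The grey block behind the knob tops out 50 mm below this point.
- dial_face (a point): Centre of the white dial face, 60 mm diameter with its rim, on the head; it leans back and faces the robot's side (-x of the gauge) and up. A tick every 20 degrees. 47 mm below the knob's centre and 49 mm from it towards -x. The dial's upper edge is 22 mm below the knob's centre, its rear 19 mm from the knob's axis in x.
- plunger: Sprung steel plunger under the head; origin at the lowest point of its 10 mm ball tip, at x 0, y +5 mm of the gauge, over the shaft's axis. It gives upwards by up to 14 mm (1.5 N at the start of the travel, 4.3 N at its end); at rest the tip is 111 mm below the knob's centre. Over 10 N on the shaft counts as driven against its end.
- needle (a joint): Dial needle, rad: 0 = plunger at rest; grows 20 degrees (0.349 rad) per mm that the plunger is pressed in; 280 degrees (4.89 rad) = end of travel. Seen from the robot it rests at lower left, turns clockwise and points straight up at 140 degrees.
- shaft: Loose steel shaft, 20 mm diameter, 0.7 kg, lying in the V-blocks along the gauge's y. Origin on its axis midway between the V-blocks; y along the axis, z along one spoke (up at the start). A positive turn about y takes the upper spoke towards +x. Friction holds it where it is left; about 1 to 3 N sideways at a spoke end turns it, over 20 N is rough.
- hub (a point): Centre of the hub on the shaft's axis, at y -105 mm of the shaft, same axes as the shaft. The hub is 34 mm in diameter and carries four radial spokes (along its +z, +x, -z, -x), 9 mm thick, with black 14 mm balls, ending 64 mm from the axis. Push a spoke sideways to turn the shaft; the next spoke comes up every 90 degrees.
- collar_axis (a point): Point on the shaft's axis in the middle of the aluminium collar, below the plunger (y +5 mm of the shaft). The collar is 44 mm in diameter, 24 mm wide, clamped tight on the shaft with its centre 4 mm off the axis: its top is 93 mm (low spot up) to 101 mm (high spot up) above the table. The high spot's direction is unknown, over 55 degrees from straight up at the start.
- sanding_block: Wooden sanding block, 66 x 112 mm, 32 mm high, lying on the table; leave it alone. Origin: centre of its underside.
- tape_measure: Tape measure, 68 x 85 mm, 34 mm high, lying on its side on the table; leave it alone. Origin: centre of its underside.
- oil_bottle: Small oil bottle, 44 mm diameter, 122 mm high, standing behind the gauge; leave it alone. Origin: centre of its underside.

How it is judged:
By the outcome, as a careful person would: the job done as asked, in the order asked, and still so for the second after the job is handed in, with the robot touching nothing.
It also fails if it takes over 72 s, if anything falls off the work surface, if the arm or the gripper's body presses on something with over 40 N, if the wrist force passes 120 N, or if a joint passes its speed limit or range.

## Working session

There is one attempt and no reset: what is moved stays moved. The work goes in short steps, Python scripts to look and compute and a tool call to move; the robot and the scene stay as the last step left them, time stands still between calls to the robot, and variables do not carry over. Pictures are saved under pics/ and viewed, and the job is handed in when it is done.

Besides the shell and the picture viewer there is one more tool, called by a JSON object that holds its "name" and its "arguments", one argument or row to a line. step_arm: Moves the arm, as the interface text tells. Its arguments: {"type":"object","properties":{"plan":{"type":"array"},"grip_force":{"type":"number"}},"required":["plan"]}

```bash
mkdir -p pics; python3 - <<'E'
from plant import ctrl
import cv2
o=ctrl.get_obs()
for k,v in o.items(): print(k,v)
print(ctrl.grasp_offset)
for n in ["scene","top","wrist"]:
    c=ctrl.camera(n); cv2.imwrite(f"pics/a_{n}.png",c["frame"][:,:,::-1]); print(n,c["K"].tolist(),c["camera_from_world"].round(4).tolist())
E
```

```text
time 0.0
joint_pos [ 7.54337755e+01  2.02614284e+01  9.36278256e+01 -1.21022310e-03
  6.61877179e+01 -1.36375170e-01]
qvel [-0.01672027 -0.0035175   0.01564893 -0.00644139 -0.04487834 -0.07040662]
effort [ 9.57484117e-04 -5.93855453e+01 -3.34202564e+01  6.96641975e-02
  2.34397408e-02 -9.81391463e-05]
ee_pos [0.15561977 0.6048172  0.21388457]
eef_rot [[ 2.49185969e-01  9.68455601e-01 -3.19163365e-04]
 [ 9.68454722e-01 -2.49186173e-01 -1.30509136e-03]
 [-1.34345413e-03  1.61151869e-05 -9.99999097e-01]]
ft_force [ 0.06418286 -0.35686448 -0.63464687]
wrist_torque [ 0.01868276 -0.00011373  0.01545642]
width 0.09176353565682427
-0.0187
scene [[440.12638169374173, 0.0, 286.9840188351197], [0.0, 440.12638169374173, 202.87707501794887], [0.0, 0.0, 1.0]] [[0.5808, -0.8138, 0.0186, -0.3925], [-0.4786, -0.3599, -0.8009, 0.3761], [0.6585, 0.4562, -0.5985, 0.922], [0.0, 0.0, 0.0, 1.0]]
top [[507.4613337871634, 0.0, 281.5779176560333], [0.0, 507.4613337871634, 206.05284137736842], [0.0, 0.0, 1.0]] [[0.0033, -0.9998, -0.0219, -0.07], [-0.9963, -0.0014, -0.0862, 0.5712], [0.0862, 0.0221, -0.996, 1.3558], [0.0, 0.0, 0.0, 1.0]]
wrist [[326.94583894649537, 0.0, 277.94058657389877], [0.0, 326.94583894649537, 201.6918149173562], [0.0, 0.0, 1.0]] [[0.2483, 0.9687, -0.0006, -0.6254], [0.9408, -0.241, 0.2382, -0.0276], [0.2306, -0.0598, -0.9712, 0.3894], [0.0, 0.0, 0.0, 1.0]]
```

View pics/a_scene.png

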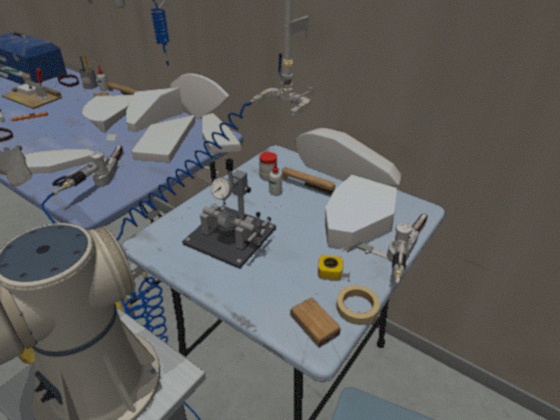

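View pics/a_top.png

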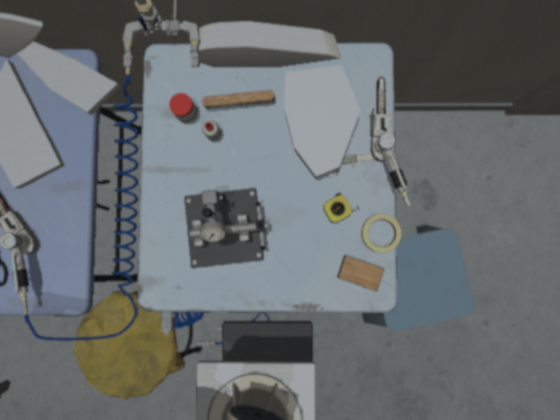

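View pics/a_wrist.png

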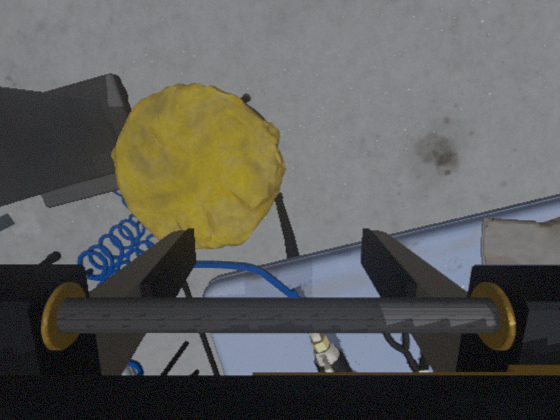

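The scene view shows the gauge near (230,220), and the top view shows it near (226,228) with its hub towards the right, at about (262,225). I'll enlarge both views.

```bash
python3 - <<'E'
import cv2
a=cv2.imread("pics/a_top.png")[180:275,175:285]; cv2.imwrite("pics/b_top.png",cv2.resize(a,None,fx=6,fy=6,interpolation=cv2.INTER_CUBIC))
a=cv2.imread("pics/a_scene.png")[150:270,175:285]; cv2.imwrite("pics/b_scene.png",cv2.resize(a,None,fx=5,fy=5,interpolation=cv2.INTER_CUBIC))
E
```

```text
(no output)
```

View pics/b_top.png

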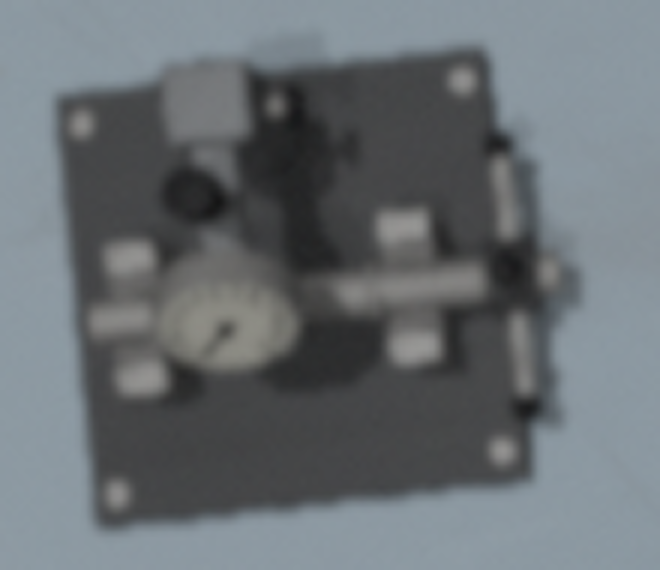

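View pics/b_scene.png

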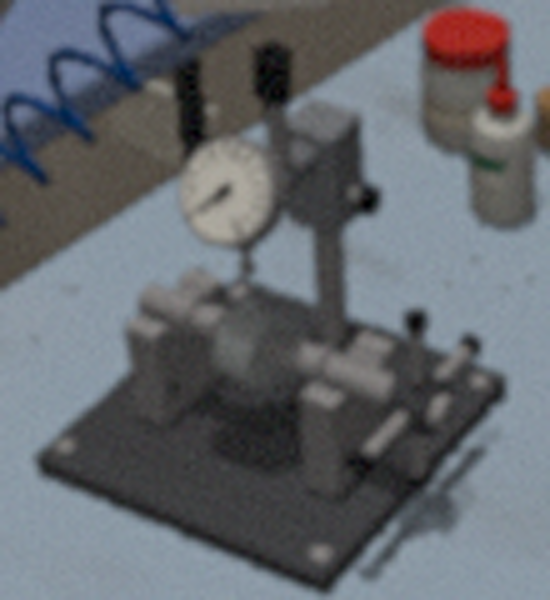

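```bash
cat > h.py <<'E'
import numpy as np, cv2, json
from plant import ctrl
from scipy.optimize import least_squares
def proj(c,P):
    P=np.atleast_2d(P); q=P@c["camera_from_world"][:3,:3].T+c["camera_from_world"][:3,3]
    q=q@c["K"].T; return q[:,:2]/q[:,2:]
def gw(p,P):
    P=np.atleast_2d(P).astype(float); c,s=np.cos(p[2]),np.sin(p[2])
    return np.c_[p[0]+c*P[:,0]-s*P[:,1],p[1]+s*P[:,0]+c*P[:,1],P[:,2]]
def crop(n,name,x0,y0,w,h,f):
    a=ctrl.camera(n); im=np.ascontiguousarray(a["frame"][y0:y0+h,x0:x0+w,::-1])
    cv2.imwrite(name,cv2.resize(im,None,fx=f,fy=f,interpolation=cv2.INTER_CUBIC)); return a
E
python3 - <<'E'
from h import *
T=ctrl.camera("top");S=ctrl.camera("scene")
b=.0135
top=[((57,97),(.1,.1,b)),((487,47),(.1,-.1,b)),((533,475),(-.1,-.1,b)),((100,525),(-.1,.1,b)),((193,195),(.036,.005,.245)),((498,143),(.057,-.105,.075)),((526,407),(-.057,-.105,.075)),((510,262),(0,-.105,.132))]
sc=[((40,462),(-.1,.1,b)),((325,590),(-.1,-.1,b)),((503,380),(.1,-.1,b)),((271,73),(.036,.005,.242)),((416,320),(0,-.105,.132))]
pt=np.array([[175+(u+.5)/6-.5,180+(v+.5)/6-.5] for (u,v),_ in top]);ps=np.array([[175+(u+.5)/5-.5,150+(v+.5)/5-.5] for (u,v),_ in sc])
Gt=[g for _,g in top];Gs=[g for _,g in sc]
f=lambda p:np.r_[(proj(T,gw(p,Gt))-pt).ravel(),(proj(S,gw(p,Gs))-ps).ravel()]
r=least_squares(f,[.5,.1,0]);print(r.x,np.degrees(r.x[2]));print(f(r.x).reshape(-1,2).round(2))
for nm,fn in (("top",lambda p:(proj(T,gw(p,Gt))-pt).ravel()),("scene",lambda p:(proj(S,gw(p,Gs))-ps).ravel())): print(nm,least_squares(fn,r.x).x)
p=r.x
print("knob",gw(p,[.036,.005,.242]),"hub",gw(p,[0,-.105,.075]))
json.dump(list(p),open("pose.json","w"))
E
```

```text
[0.50862823 0.08918792 0.11109895] 6.365500954829735
[[ 0.26  1.24]
 [ 0.7   1.63]
 [ 0.63  3.01]
 [-0.24  2.59]
 [-0.22 -2.5 ]
 [ 0.78 -1.2 ]
 [ 0.65 -1.84]
 [-0.4  -0.61]
 [-2.55 -0.31]
 [-1.36 -0.71]
 [ 0.66  0.14]
 [ 1.49 -3.59]
 [ 0.98 -0.7 ]]
top [0.50941685 0.08992982 0.10424729]
scene [0.50541111 0.08659193 0.1287692 ]
knob [[0.54385193 0.09814843 0.242     ]] hub [[ 0.52026963 -0.01516474  0.075     ]]
```

```bash
python3 - <<'E'
from h import *
o=ctrl.get_obs();W=ctrl.camera("wrist");M=W["camera_from_world"]
C=-M[:3,:3].T@M[:3,3];R=o["eef_rot"]
print("cam in tool",R.T@(C-o["ee_pos"]),"view axis in tool",R.T@M[2,:3], "img right in tool",R.T@M[0,:3])
# target tool: x = -gauge y or +gauge y
p=json.load(open("pose.json"));k=gw(p,[.036,.005,.242])[0]
print("shift in tool to above knob, z .36:",R.T@(np.array([k[0]-0.0,k[1],.36])-o["ee_pos"])/.25)
E
```

```text
cam in tool [ 0.00083359 -0.06646192 -0.17039231] view axis in tool [7.00098363e-04 2.38150835e-01 9.71227929e-01] img right in tool [ 9.99999533e-01 -8.14477205e-04 -5.21123409e-04]
shift in tool to above knob, z .36: [-1.57743264  2.00901311 -0.58195928]
```

{"name": "step_arm", "arguments": {
  "plan": [
    {"dx":-0.8,"dy":1.0,"dz":-0.6,"grip":0.6},
    {"dx":-0.8,"dy":1.0,"dz":-0.6,"grip":0.6},
    {"dx":-0.8,"dy":1.0,"dz":-0.6,"grip":0.6},
    {"dx":-0.8,"dy":1.0,"dz":-0.6,"grip":0.6},
    {"dx":-0.8,"dy":1.0,"dz":-0.6,"grip":0.6},
    {"dx":-0.8,"dy":1.0,"dz":-0.6,"grip":0.6},
    {"dx":-0.8,"dy":1.0,"dz":-0.6,"grip":0.6},
    {"dx":-0.8,"dy":1.0,"dz":-0.6,"grip":0.6},
    {"dx":-0.8,"dy":1.0,"dz":-0.6,"grip":0.6}
  ]
}}

```text
validation failed for argument at $.pl...
```

```bash
cat >> h.py <<'E'
def delta(target,Rt=None):
    """shift in tool units/turn units from measured pose"""
    o=ctrl.get_obs();R=o["eef_rot"];d=R.T@(np.array(target)-o["ee_pos"])/.25
    print("t",round(o["time"],2),"pos",o["ee_pos"].round(4),"F",o["ft_force"].round(1),"w",round(o["width"],4)); print("d",d.round(4))
    if Rt is not None: print("turn",(cv2.Rodrigues(R.T@Rt)[0].ravel()/.5).round(4))
def Rg(a,flip=0):
    # tool down, tool x at angle a (rad) in world
    c,s=np.cos(a),np.sin(a); x=np.array([c,s,0]); z=np.array([0,0,-1.]); return np.c_[x,np.cross(z,x),z]
E
python3 - <<'E'
from h import *
p=json.load(open("pose.json")); delta(gw(p,[.066,0,.36])[0],Rg(p[2]+np.pi/2))
E
```

```text
t 0.3 pos [0.1557 0.6051 0.2143] F [-0.5  0.1  0.3] w 0.092
d [-1.5536  2.1284 -0.5819]
turn [-2.000e-04  1.000e-03 -7.258e-01]
```

{"name": "step_arm", "arguments": {
  "plan": [
    {"dx":-0.8,"dy":1.0,"dz":-0.6,"ax":0,"ay":0,"az":-0.4,"grip":0.6},
    {"dx":-0.8,"dy":1.0,"dz":-0.6,"ax":0,"ay":0,"az":-0.4,"grip":0.6},
    {"dx":-0.8,"dy":1.0,"dz":-0.6,"ax":0,"ay":0,"az":-0.4,"grip":0.6},
    {"dx":-0.8,"dy":1.0,"dz":-0.6,"ax":0,"ay":0,"az":-0.4,"grip":0.6},
    {"dx":-0.8,"dy":1.0,"dz":-0.6,"ax":0,"ay":0,"az":-0.4,"grip":0.6},
    {"dx":-0.8,"dy":1.0,"dz":-0.6,"ax":0,"ay":0,"az":-0.4,"grip":0.6},
    {"dx":-0.8,"dy":1.0,"dz":-0.6,"ax":0,"ay":0,"az":-0.4,"grip":0.6},
    {"dx":-0.8,"dy":1.0,"dz":-0.6,"ax":0,"ay":0,"az":-0.4,"grip":0.6},
    {"dx":-0.8,"dy":1.0,"dz":-0.6,"ax":0,"ay":0,"az":-0.4,"grip":0.6}
  ]
}}

```text
time: 1.05
ee_pos: [0.3501, 0.3468, 0.367]
eef_rot: [[0.053, 0.999, 0.003], [0.999, -0.053, 0.001], [0.001, 0.003, -1.0]]
ft_force: [0.1, -0.2, -0.9]
width: 0.0552
```

```bash
python3 - <<'E'
from h import *
p=json.load(open("pose.json")); delta(gw(p,[.066,0,.36])[0],Rg(p[2]+np.pi/2))
E
```

```text
t 1.05 pos [0.3501 0.3468 0.367 ] F [ 0.1 -0.2 -0.9] w 0.0552
d [-0.952   0.9484  0.0296]
turn [ 0.0057 -0.0019 -0.3287]
```

{"name": "step_arm", "arguments": {
  "plan": [
    {"dx":-0.95,"dy":0.95,"dz":0.03,"ax":0,"ay":0,"az":-0.33,"grip":0.6},
    {"dx":-0.95,"dy":0.95,"dz":0.03,"ax":0,"ay":0,"az":-0.33,"grip":0.6},
    {"dx":-0.95,"dy":0.95,"dz":0.03,"ax":0,"ay":0,"az":-0.33,"grip":0.6},
    {"dx":-0.95,"dy":0.95,"dz":0.03,"ax":0,"ay":0,"az":-0.33,"grip":0.6},
    {"dx":-0.95,"dy":0.95,"dz":0.03,"ax":0,"ay":0,"az":-0.33,"grip":0.6},
    {"dx":-0.95,"dy":0.95,"dz":0.03,"ax":0,"ay":0,"az":-0.33,"grip":0.6},
    {"dx":-0.95,"dy":0.95,"dz":0.03,"ax":0,"ay":0,"az":-0.33,"grip":0.6},
    {"dx":-0.95,"dy":0.95,"dz":0.03,"ax":0,"ay":0,"az":-0.33,"grip":0.6},
    {"dx":-0.95,"dy":0.95,"dz":0.03,"ax":0,"ay":0,"az":-0.33,"grip":0.6},
    {"dx":-0.95,"dy":0.95,"dz":0.03,"ax":0,"ay":0,"az":-0.33,"grip":0.6}
  ]
}}

```text
time: 1.88
ee_pos: [0.574, 0.0978, 0.3564]
eef_rot: [[-0.109, 0.994, -0.001], [0.994, 0.109, -0.0], [-0.0, -0.001, -1.0]]
ft_force: [-0.8, 0.1, 0.5]
width: 0.0552
```

```bash
python3 - <<'E'
from h import *
p=json.load(open("pose.json")); delta(gw(p,[.066,0,.36])[0],Rg(p[2]+np.pi/2))
c=crop("wrist","pics/c_w.png",80,0,400,300,2)
print(proj(c,gw(p,[[.1,.1,.014],[.1,-.1,.014],[-.1,-.1,.014],[-.1,.1,.014],[.036,.005,.257],[0,-.105,.132],[.057,-.105,.075],[-.057,-.105,.075]])).round(1).tolist())
E
```

```text
t 1.88 pos [0.574  0.0978 0.3564] F [-0.8  0.1  0.5] w 0.0552
d [-0.0051  0.0002 -0.0146]
turn [-0.0017  0.0007 -0.0028]
[[339.2, 186.2], [213.9, 186.3], [207.4, 50.9], [345.2, 50.8], [281.3, 166.6], [186.5, 121.9], [200.4, 164.3], [195.4, 76.8]]
```

View pics/c_w.png

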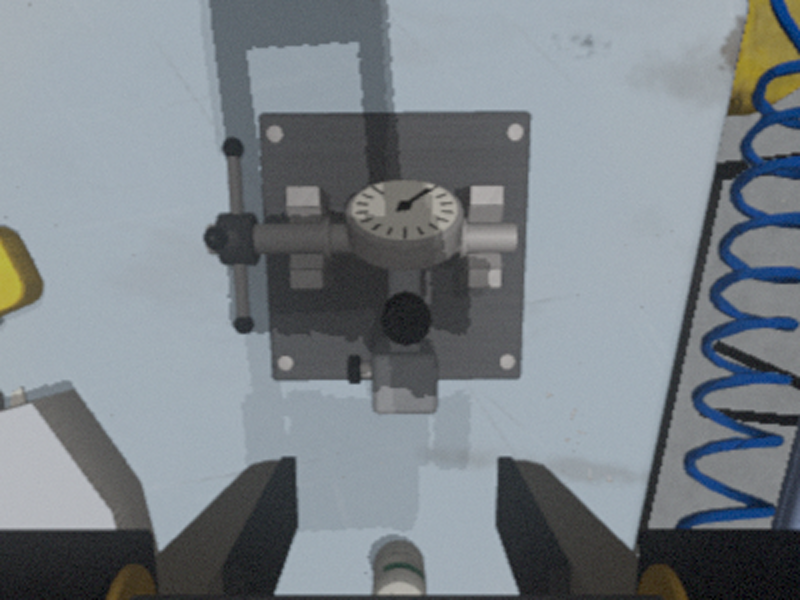

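```bash
python3 - <<'E'
from h import *
T=ctrl.camera("top");S=ctrl.camera("scene");W=ctrl.camera("wrist")
b=.0135
top=[((57,97),(.1,.1,b)),((487,47),(.1,-.1,b)),((533,475),(-.1,-.1,b)),((100,525),(-.1,.1,b)),((193,195),(.036,.005,.255)),((498,143),(.057,-.105,.075)),((526,407),(-.057,-.105,.075)),((510,262),(0,-.105,.136))]
sc=[((40,462),(-.1,.1,b)),((325,590),(-.1,-.1,b)),((503,380),(.1,-.1,b)),((271,73),(.036,.005,.242)),((416,320),(0,-.105,.132))]
wr=[((260,113),(-.1,-.1,b)),((531,113),(-.1,.1,b)),((520,379),(.1,.1,b)),((273,379),(.1,-.1,b)),((406,318),(.036,.005,.257)),((217,238),(0,-.105,.136)),((233,147),(-.057,-.105,.075)),((243,324),(.057,-.105,.075)),((304,187),(-.033,-.06,.081)),((306,288),(.033,-.06,.081)),((487,187),(-.033,.06,.081)),((487,288),(.033,.06,.081))]
L=[(T,top,6,175,180,1),(S,sc,5,175,150,1),(W,wr,2,80,0,1)]
def f(p,L=L,out=0):
    r=[]
    for c,l,k,x0,y0,w in L:
        px=np.array([[x0+(u+.5)/k-.5,y0+(v+.5)/k-.5] for (u,v),_ in l]);G=np.array([g for _,g in l])
        m=np.isclose(G[:,2],b); G[m,:2]=G[m,:2]*p[5]+p[3:5]
        r.append((proj(c,gw(p,G))-px)*w)
    return r if out else np.vstack(r).ravel()
x0=[.505,.09,.11,0,0,1]
r=least_squares(f,x0,loss="soft_l1");print(r.x.round(4))
for q in f(r.x,out=1): print(q.round(1).tolist())
for l in L: print(least_squares(lambda p:f(p,[l]),x0).x.round(4))
p=r.x[:3]; json.dump(list(p),open("pose.json","w"))
print("knob",gw(p,[.036,.005,.242]),"hub",gw(p,[0,-.105,.075]))
E
```

```text
[ 5.026e-01  9.290e-02  1.176e-01  1.030e-02 -8.000e-04  9.895e-01]
[[-1.0, 0.3], [-1.4, 0.3], [-1.1, 0.8], [-1.1, 0.8], [-2.7, -0.2], [-0.8, 0.8], [-0.7, 0.2], [-2.0, 1.4]]
[[-1.9, -1.6], [-1.2, -2.7], [-0.1, -1.2], [-1.1, -3.1], [-1.4, -0.2]]
[[-1.2, 0.4], [-1.1, -0.0], [-1.2, -0.1], [-1.1, 0.3], [0.2, 3.0], [-1.8, -0.2], [-0.1, 0.5], [0.0, -0.2], [-1.0, -0.6], [-0.1, 0.4], [-0.1, -0.9], [-1.6, 0.1]]
[5.039e-01 8.890e-02 1.192e-01 1.060e-02 1.000e-04 9.873e-01]
[ 0.4986  0.0853  0.1273  0.0093 -0.0012  0.9752]
[5.021e-01 9.340e-02 1.176e-01 1.060e-02 3.000e-04 9.898e-01]
knob [[0.53778694 0.10208008 0.242     ]] hub [[ 0.51493939 -0.01138352  0.075     ]]
```

```bash
python3 - <<'E'
from h import *
p=json.load(open("pose.json")); delta(gw(p,[.035,.005,.285])[0],Rg(p[2]+np.pi/2))
E
```

```text
t 2.08 pos [0.5719 0.1011 0.3572] F [-0.7  0.4  0.4] w 0.0555
d [ 0.0194 -0.1392  0.289 ]
turn [-0.0004 -0.001  -0.0064]
```

{"name": "step_arm", "arguments": {
  "plan": [
    {"dx":0.02,"dy":-0.14,"dz":0.29,"ax":0,"ay":0,"az":-0.006,"grip":0.6},
    {"dx":0.02,"dy":-0.14,"dz":0.29,"ax":0,"ay":0,"az":-0.006,"grip":0.6},
    {"dx":0.02,"dy":-0.14,"dz":0.29,"ax":0,"ay":0,"az":-0.006,"grip":0.6},
    {"dx":0.02,"dy":-0.14,"dz":0.29,"ax":0,"ay":0,"az":-0.006,"grip":0.6}
  ]
}}

```text
time: 2.42
ee_pos: [0.5355, 0.1018, 0.2839]
eef_rot: [[-0.118, 0.993, -0.003], [0.993, 0.118, -0.0], [-0.0, -0.003, -1.0]]
ft_force: [0.9, -0.1, -0.2]
width: 0.0551
```

```bash
python3 - <<'E'
from h import *
p=json.load(open("pose.json")); delta(gw(p,[.035,.005,.223])[0],Rg(p[2]+np.pi/2))
c=crop("wrist","pics/d_w.png",80,60,400,300,2)
o=ctrl.get_obs()
print(proj(c,np.vstack([gw(p,[[.036,.005,.257],[0,-.105,.132]]),o["ee_pos"]])).round(1).tolist())
crop("scene","pics/d_s.png",180,130,110,120,5)
E
```

```text
t 2.42 pos [0.5355 0.1018 0.2839] F [ 0.9 -0.1 -0.2] w 0.0551
d [-1.000e-04  5.900e-03  2.437e-01]
turn [-0.0061  0.0001  0.0014]
[[276.5, 232.4], [164.9, 155.8], [276.0, 249.8]]
```

View pics/d_w.png

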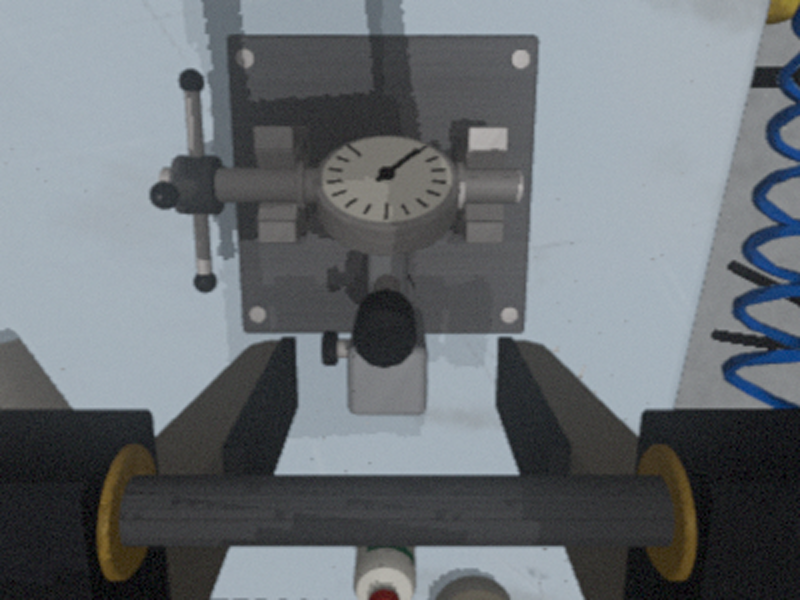

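View pics/d_s.png

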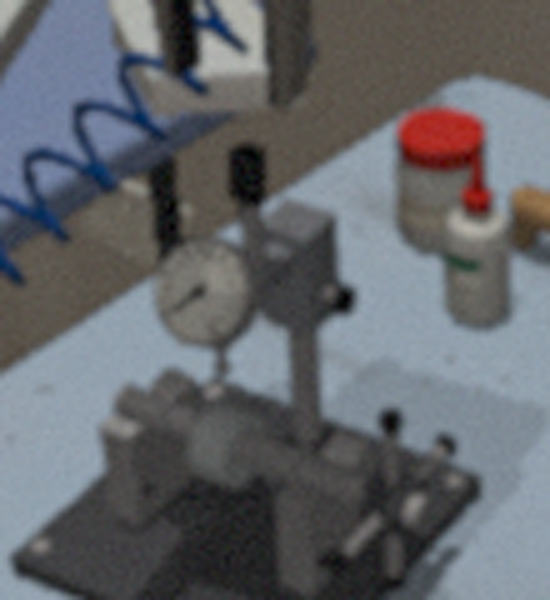

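{"name": "step_arm", "arguments": {
  "plan": [
    {"dx":-0.015,"dy":0.0,"dz":0.12,"ax":0,"ay":0,"az":0,"grip":0.6},
    {"dx":-0.015,"dy":0.0,"dz":0.232,"ax":0,"ay":0,"az":0,"grip":0.6},
    {"dx":-0.015,"dy":0.0,"dz":0.232,"ax":0,"ay":0,"az":0,"grip":0.6},
    {"dx":-0.015,"dy":0.0,"dz":0.232,"ax":0,"ay":0,"az":0,"grip":0.45},
    {"dx":-0.015,"dy":0.0,"dz":0.232,"ax":0,"ay":0,"az":0,"grip":0.4}
  ],
  "grip_force": 25
}}

```text
time: 2.93
ee_pos: [0.5399, 0.0976, 0.2291]
eef_rot: [[-0.116, 0.993, 0.003], [0.993, 0.116, 0.001], [0.0, 0.003, -1.0]]
ft_force: [-0.3, -0.5, 0.3]
width: 0.0436
```

```bash
python3 - <<'E'
from h import *
p=json.load(open("pose.json")); delta(gw(p,[.035,.005,.223])[0],Rg(p[2]+np.pi/2))
c=crop("wrist","pics/e_w.png",80,60,400,300,2)
o=ctrl.get_obs()
print(proj(c,np.vstack([gw(p,[[.036,.005,.257],[0,-.105,.132]]),o["ee_pos"]])).round(1).tolist())
crop("scene","pics/e_s.png",180,130,110,120,5)
E
```

```text
t 2.93 pos [0.5399 0.0976 0.2291] F [-0.3 -0.5  0.3] w 0.0436
d [ 0.0187 -0.0103  0.0242]
turn [ 0.0064 -0.0004 -0.0024]
[[286.1, 263.1], [147.5, 157.3], [276.3, 244.4]]
```

View pics/e_w.png

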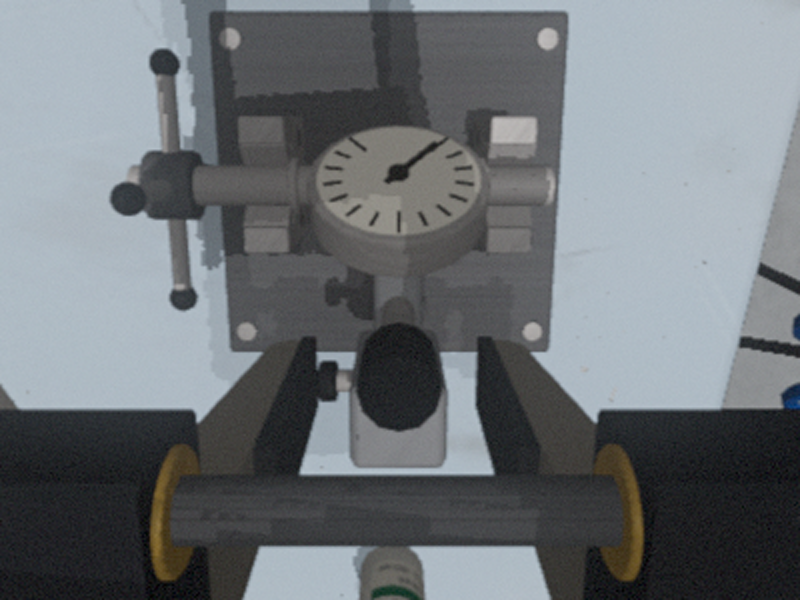

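View pics/e_s.png

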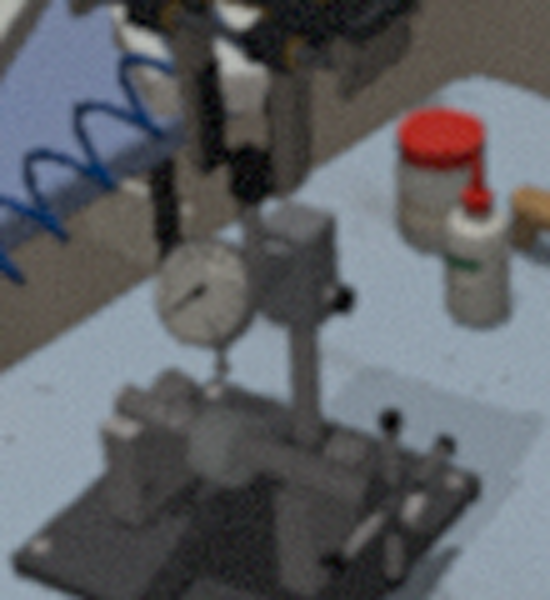

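{"name": "step_arm", "arguments": {
  "plan": [
    {"dx":0.001,"dy":-0.017,"dz":0.008,"ax":0,"ay":0,"az":0,"grip":0.4},
    {"dx":0.001,"dy":-0.017,"dz":0.008,"ax":0,"ay":0,"az":0,"grip":0.3},
    {"dx":0.001,"dy":-0.017,"dz":0.008,"ax":0,"ay":0,"az":0,"grip":0.15},
    {"dx":0.001,"dy":-0.017,"dz":0.008,"ax":0,"ay":0,"az":0,"grip":0.15},
    {"dx":0.001,"dy":-0.017,"dz":0.008,"ax":0,"ay":0,"az":0,"grip":0.15},
    {"dx":0.001,"dy":-0.017,"dz":0.008,"ax":0,"ay":0,"az":0,"grip":0.15}
  ],
  "grip_force": 25
}}

```text
time: 3.53
ee_pos: [0.5337, 0.0974, 0.225]
eef_rot: [[-0.116, 0.993, 0.0], [0.993, 0.116, 0.001], [0.001, 0.0, -1.0]]
ft_force: [-2.2, 3.4, 5.1]
width: 0.0209
```

```bash
python3 - <<'E'
from h import *
p=json.load(open("pose.json")); delta(gw(p,[.035,.005,.223])[0],Rg(p[2]+np.pi/2))
c=crop("wrist","pics/f_w.png",80,60,400,300,2)
E
```

```text
t 3.53 pos [0.5337 0.0974 0.225 ] F [-2.2  3.4  5.1] w 0.0209
d [0.0167 0.0144 0.0081]
turn [ 0.0004 -0.0017 -0.0027]
```

View pics/f_w.png

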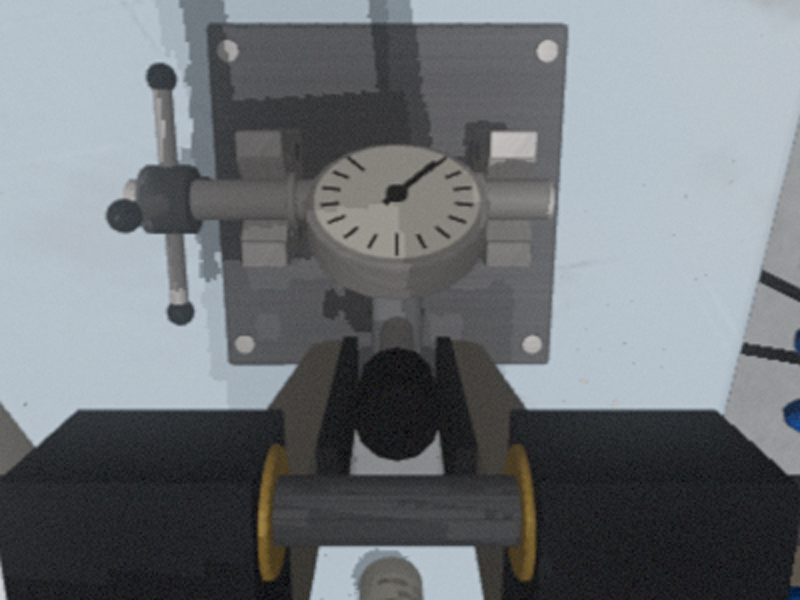

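{"name": "step_arm", "arguments": {
  "plan": [
    {"dx":0,"dy":0,"dz":0.02,"ax":0,"ay":0,"az":0,"grip":0.15},
    {"dx":0,"dy":0,"dz":0.04,"ax":0,"ay":0,"az":0,"grip":0.15},
    {"dx":0,"dy":0,"dz":0.06,"ax":0,"ay":0,"az":0,"grip":0.15},
    {"dx":0,"dy":0,"dz":0.08,"ax":0,"ay":0,"az":0,"grip":0.15},
    {"dx":0,"dy":0,"dz":0.1,"ax":0,"ay":0,"az":0,"grip":0.15},
    {"dx":0,"dy":0,"dz":0.115,"ax":0,"ay":0,"az":0,"grip":0.15},
    {"dx":0,"dy":0,"dz":0.115,"ax":0,"ay":0,"az":0,"grip":0.15}
  ],
  "grip_force": 30
}}

```text
time: 4.17
ee_pos: [0.5337, 0.0974, 0.1955]
eef_rot: [[-0.116, 0.993, -0.0], [0.993, 0.116, 0.001], [0.001, -0.0, -1.0]]
ft_force: [-0.2, 4.3, -2.5]
width: 0.0209
```

```bash
python3 - <<'E'
from h import *
p=json.load(open("pose.json")); delta(gw(p,[.035,.005,.223])[0],Rg(p[2]+np.pi/2))
c=crop("wrist","pics/g_w.png",80,60,400,300,2)
crop("scene","pics/g_s.png",180,130,110,120,5)
E
```

```text
t 4.17 pos [0.5337 0.0974 0.1955] F [-0.2  4.3 -2.5] w 0.0209
d [ 0.017   0.0146 -0.1099]
turn [-0.0003 -0.0015 -0.0029]
```

View pics/g_w.png

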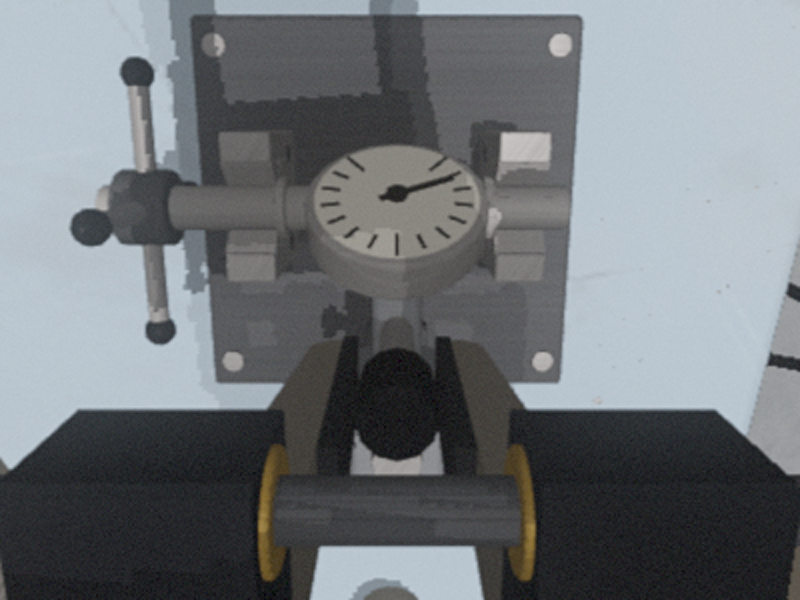

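View pics/g_s.png

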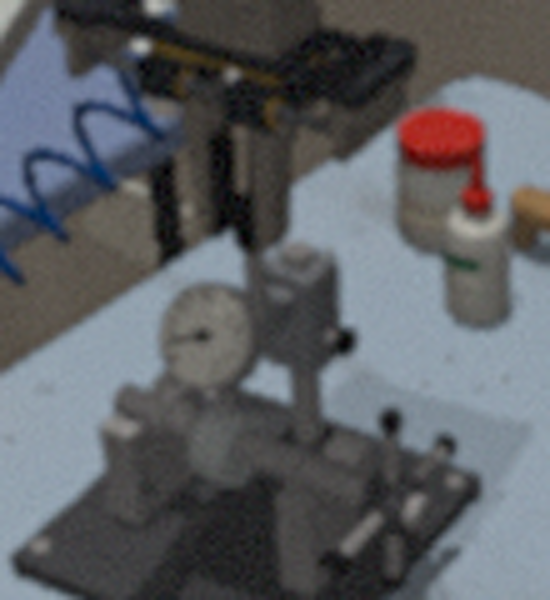

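{"name": "step_arm", "arguments": {
  "plan": [
    {"dx":0,"dy":0,"dz":0.004,"ax":0,"ay":0,"az":0,"grip":0.15},
    {"dx":0,"dy":0,"dz":0.007,"ax":0,"ay":0,"az":0,"grip":0.15},
    {"dx":0,"dy":0,"dz":0.007,"ax":0,"ay":0,"az":0,"grip":0.15},
    {"dx":0,"dy":0,"dz":0.007,"ax":0,"ay":0,"az":0,"grip":0.15}
  ]
}}

```text
time: 4.6
ee_pos: [0.5337, 0.0974, 0.1946]
eef_rot: [[-0.116, 0.993, 0.0], [0.993, 0.116, 0.001], [0.001, 0.0, -1.0]]
ft_force: [-1.9, 5.1, 6.7]
width: 0.0211
```

```bash
python3 - <<'E'
from h import *
p=json.load(open("pose.json")); delta(gw(p,[.035,.005,.223])[0],Rg(p[2]+np.pi/2))
c=crop("wrist","pics/h_w.png",210,110,133,100,6)
E
```

```text
t 4.6 pos [0.5337 0.0974 0.1946] F [-1.9  5.1  6.7] w 0.0211
d [ 0.0169  0.0143 -0.1136]
turn [ 0.0004 -0.0016 -0.0028]
```

View pics/h_w.png

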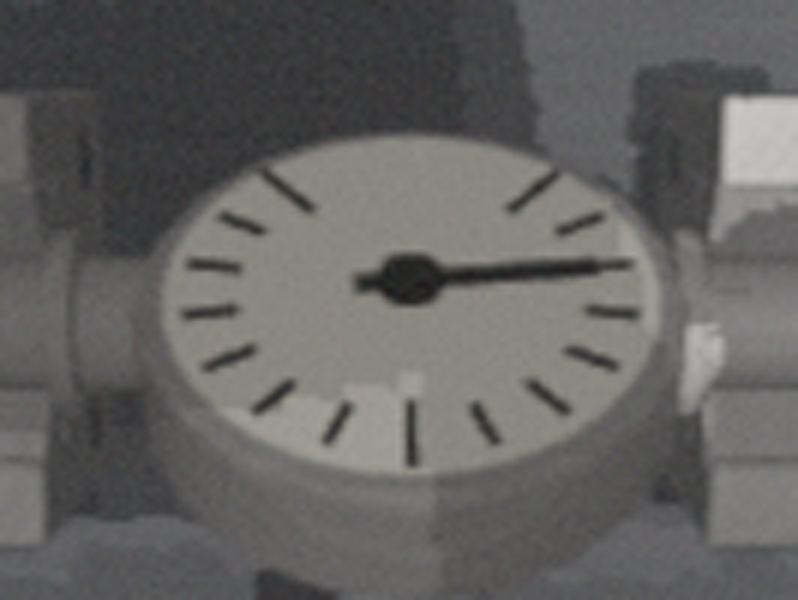

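{"name": "step_arm", "arguments": {
  "plan": [
    {"dx":0,"dy":0,"dz":0.005,"ax":0,"ay":0,"az":0,"grip":0.15},
    {"dx":0,"dy":0,"dz":0.005,"ax":0,"ay":0,"az":0,"grip":0.15},
    {"dx":0,"dy":0,"dz":0.005,"ax":0,"ay":0,"az":0,"grip":0.15}
  ]
}}

```text
time: 4.9
ee_pos: [0.5338, 0.0974, 0.1934]
eef_rot: [[-0.116, 0.993, 0.0], [0.993, 0.116, 0.001], [0.001, 0.0, -1.0]]
ft_force: [-3.5, 4.8, 7.2]
width: 0.0215
```

```bash
python3 - <<'E'
from h import *
p=json.load(open("pose.json")); delta(gw(p,[.035,.005,.223])[0],Rg(p[2]+np.pi/2))
c=crop("wrist","pics/i_w.png",210,110,133,100,6)
E
```

```text
t 4.9 pos [0.5338 0.0974 0.1934] F [-3.5  4.8  7.2] w 0.0215
d [ 0.0169  0.0142 -0.1183]
turn [ 0.0005 -0.0016 -0.0029]
```

View pics/i_w.png

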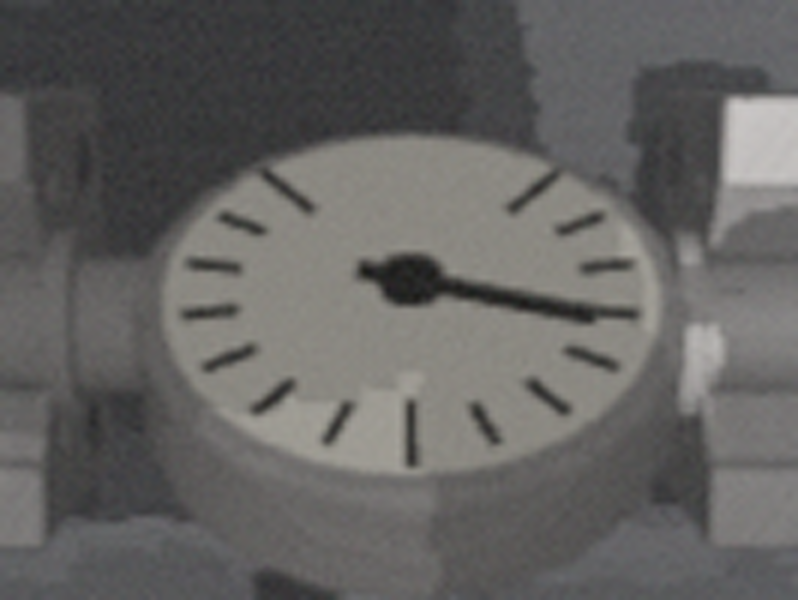

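{"name": "step_arm", "arguments": {
  "plan": [
    {"dx":0,"dy":0,"dz":0,"ax":0,"ay":0,"az":0,"grip":0.3},
    {"dx":0,"dy":0,"dz":0,"ax":0,"ay":0,"az":0,"grip":0.5},
    {"dx":0,"dy":0,"dz":0,"ax":0,"ay":0,"az":0,"grip":0.5},
    {"dx":0,"dy":0,"dz":0,"ax":0,"ay":0,"az":0,"grip":0.5}
  ]
}}

```text
time: 5.28
ee_pos: [0.5337, 0.0965, 0.1926]
eef_rot: [[-0.116, 0.993, -0.0], [0.993, 0.116, -0.001], [-0.001, -0.0, -1.0]]
ft_force: [-0.6, -0.5, 0.9]
width: 0.0448
```

```bash
python3 - <<'E'
from h import *
p=json.load(open("pose.json")); delta(gw(p,[.035,.005,.223])[0],Rg(p[2]+np.pi/2))
c=crop("wrist","pics/j_w.png",80,60,400,300,2)
E
```

```text
t 5.28 pos [0.5337 0.0965 0.1926] F [-0.6 -0.5  0.9] w 0.0448
d [ 0.0201  0.0146 -0.1214]
turn [-0.0004  0.001  -0.0028]
```

View pics/j_w.png

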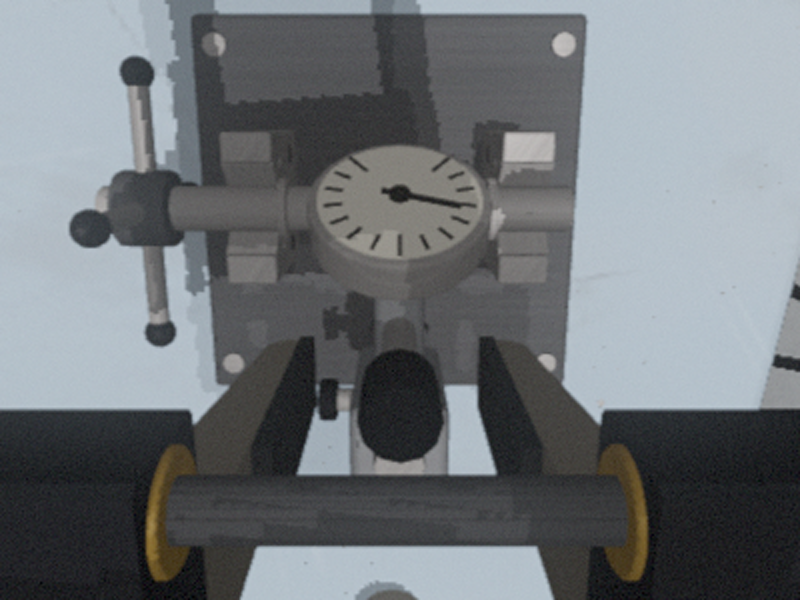

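{"name": "step_arm", "arguments": {
  "plan": [
    {"dx":0,"dy":0,"dz":-0.08,"ax":0,"ay":0,"az":0,"grip":0.5},
    {"dx":0,"dy":0,"dz":-0.2,"ax":0,"ay":0,"az":0,"grip":0.5},
    {"dx":0,"dy":0,"dz":-0.34,"ax":0,"ay":0,"az":0,"grip":0.5},
    {"dx":0,"dy":0,"dz":-0.34,"ax":0,"ay":0,"az":0,"grip":0.5}
  ]
}}

```text
time: 5.67
ee_pos: [0.5368, 0.0972, 0.284]
eef_rot: [[-0.116, 0.993, 0.009], [0.993, 0.116, 0.001], [0.0, 0.009, -1.0]]
ft_force: [1.5, 0.2, 0.7]
width: 0.0458
```

```bash
python3 - <<'E'
from h import *
p=json.load(open("pose.json"))
# refined pose
off=gw([0,0,p[2]],[-.0015,-.0045,0])[0]; p=[p[0]+off[0],p[1]+off[1],p[2]]
json.dump(p,open("pose2.json","w"))
delta(gw(p,[0,-.105,.27])[0],Rg(p[2]))
c=crop("wrist","pics/k_w.png",80,60,400,300,2)
c=crop("scene","pics/k_s.png",190,175,80,75,8)
a=np.linspace(0,2*np.pi,13)[:-1]
print(((proj(c,gw(p,[0,-.007,.075]))-[190,175])*8).round(0).tolist())
print(((proj(c,gw(p,np.c_[.022*np.sin(a),a*0-.007,.075+.022*np.cos(a)]))-[190,175])*8).round(0).tolist())
E
```

```text
t 5.67 pos [0.5368 0.0972 0.284 ] F [1.5 0.2 0.7] w 0.0458
d [-0.4394 -0.1436  0.0548]
turn [ 0.0134 -0.0141  3.1386]
[[308.0, 354.0]]
[[304.0, 305.0], [323.0, 295.0], [337.0, 301.0], [343.0, 321.0], [340.0, 349.0], [329.0, 379.0], [312.0, 402.0], [294.0, 413.0], [279.0, 408.0], [272.0, 388.0], [275.0, 359.0], [287.0, 329.0]]
```

View pics/k_s.png

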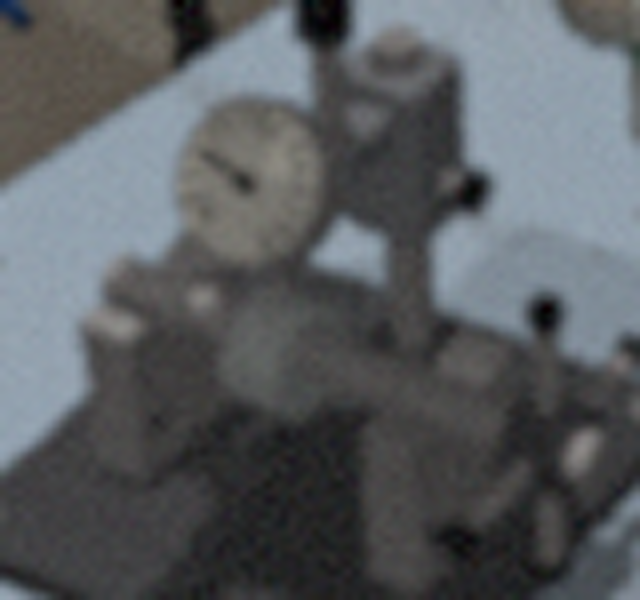

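View pics/k_w.png

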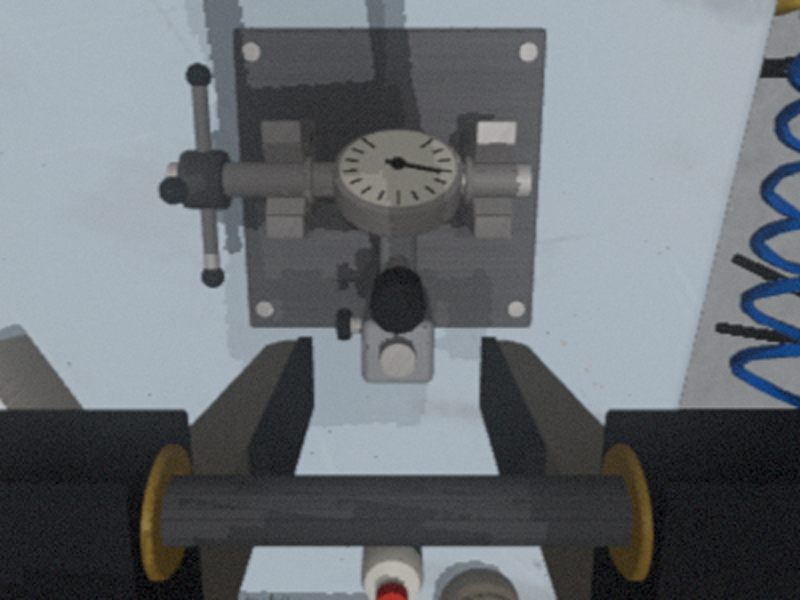

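{"name": "step_arm", "arguments": {
  "plan": [
    {"dx":-0.44,"dy":-0.14,"dz":0,"ax":0,"ay":0,"az":1,"grip":0.5},
    {"dx":-0.44,"dy":-0.14,"dz":0,"ax":0,"ay":0,"az":1,"grip":0.5},
    {"dx":-0.44,"dy":-0.14,"dz":0,"ax":0,"ay":0,"az":1,"grip":0.4},
    {"dx":-0.44,"dy":-0.14,"dz":0,"ax":0,"ay":0,"az":1,"grip":0.4}
  ]
}}

```text
time: 6.1
ee_pos: [0.5096, -0.0208, 0.2761]
eef_rot: [[0.382, 0.924, -0.003], [0.924, -0.382, -0.002], [-0.003, -0.002, -1.0]]
ft_force: [0.5, 0.7, -0.8]
width: 0.0369
```

{"name": "step_arm", "arguments": {
  "plan": [
    {"dx":0,"dy":0,"dz":0,"ax":0,"ay":0,"az":1,"grip":0.4},
    {"dx":0,"dy":0,"dz":0,"ax":0,"ay":0,"az":1,"grip":0.4},
    {"dx":0,"dy":0,"dz":0,"ax":0,"ay":0,"az":1,"grip":0.4},
    {"dx":0,"dy":0,"dz":0,"ax":0,"ay":0,"az":1,"grip":0.4}
  ]
}}

```text
time: 6.43
ee_pos: [0.5108, -0.0167, 0.2761]
eef_rot: [[0.777, 0.629, -0.003], [0.629, -0.777, -0.0], [-0.002, -0.002, -1.0]]
ft_force: [-0.2, -0.1, -0.3]
width: 0.0368
```

{"name": "step_arm", "arguments": {
  "plan": [
    {"dx":0,"dy":0,"dz":0,"ax":0,"ay":0,"az":1,"grip":0.4},
    {"dx":0,"dy":0,"dz":0,"ax":0,"ay":0,"az":1,"grip":0.4},
    {"dx":0,"dy":0,"dz":0,"ax":0,"ay":0,"az":1,"grip":0.4},
    {"dx":0,"dy":0,"dz":0,"ax":0,"ay":0,"az":1,"grip":0.4}
  ]
}}

```text
time: 6.77
ee_pos: [0.5108, -0.0165, 0.276]
eef_rot: [[0.984, 0.18, -0.003], [0.18, -0.984, -0.0], [-0.003, -0.0, -1.0]]
ft_force: [-0.5, -0.6, 0.0]
width: 0.037
```

```bash
python3 - <<'E'
from h import *
p=json.load(open("pose2.json"))
delta(gw(p,[0,-.105,.20])[0],Rg(p[2]))
c=crop("wrist","pics/l_w.png",80,0,400,300,2)
print(((proj(c,gw(p,[[0,-.105,.139],[.057,-.105,.075],[-.057,-.105,.075],[-.013,.005,.163]]))-[80,0])*2).round(0).tolist())
E
```

```text
t 6.77 pos [ 0.5108 -0.0165  0.276 ] F [-0.5 -0.6  0. ] w 0.037
d [0.0139 0.0006 0.3039]
turn [-0.0008  0.0057  0.1263]
[[402.0, 388.0], [500.0, 370.0], [303.0, 358.0], [389.0, 134.0]]
```

View pics/l_w.png

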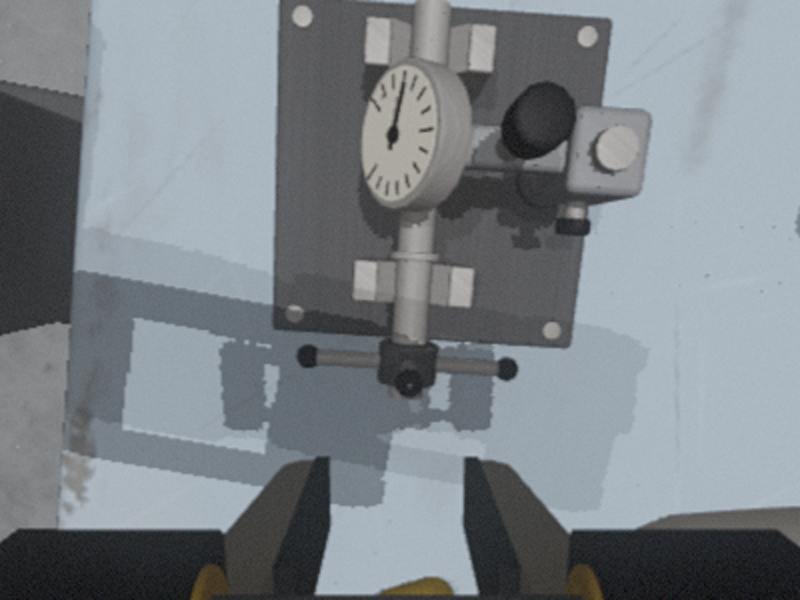

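{"name": "step_arm", "arguments": {
  "plan": [
    {"dx":0.014,"dy":-0.006,"dz":0.15,"ax":0,"ay":0,"az":0.126,"grip":0.4},
    {"dx":0.014,"dy":-0.006,"dz":0.3,"ax":0,"ay":0,"az":0.126,"grip":0.4},
    {"dx":0.014,"dy":-0.006,"dz":0.4,"ax":0,"ay":0,"az":0.126,"grip":0.4},
    {"dx":0.014,"dy":-0.006,"dz":0.48,"ax":0,"ay":0,"az":0.126,"grip":0.4},
    {"dx":0.014,"dy":-0.006,"dz":0.48,"ax":0,"ay":0,"az":0.126,"grip":0.4}
  ]
}}

```text
time: 7.23
ee_pos: [0.5111, -0.0143, 0.1528]
eef_rot: [[0.992, 0.127, -0.009], [0.127, -0.992, 0.0], [-0.009, -0.001, -1.0]]
ft_force: [-1.0, 0.8, 0.1]
width: 0.037
```

```bash
python3 - <<'E'
from h import *
p=json.load(open("pose2.json"))
delta(gw(p,[0,-.105,.108])[0],Rg(p[2]))
c=crop("wrist","pics/m_w.png",80,0,400,300,2)
crop("scene","pics/m_s.png",200,170,100,75,8)
E
```

```text
t 7.23 pos [ 0.5111 -0.0143  0.1528] F [-1.   0.8  0.1] w 0.037
d [0.0121 0.0087 0.1792]
turn [-0.0024  0.0172  0.0186]
```

View pics/m_w.png

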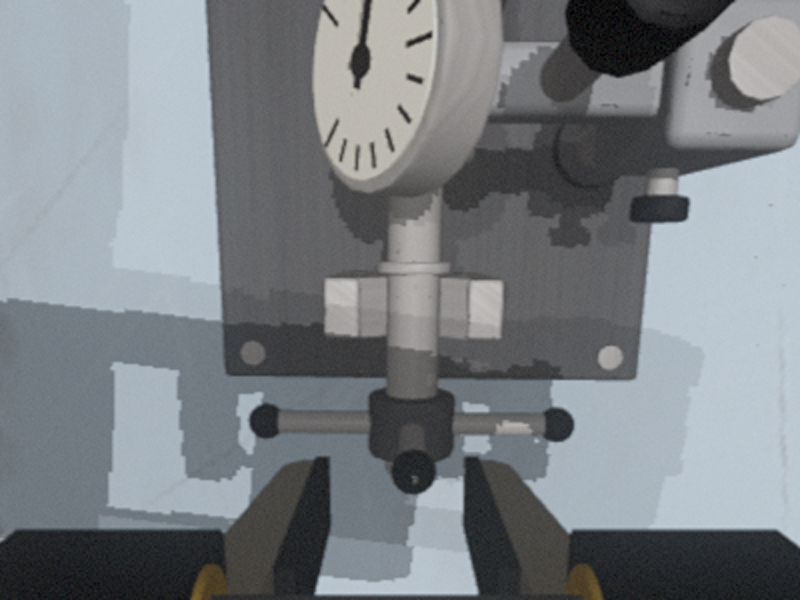

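View pics/m_s.png

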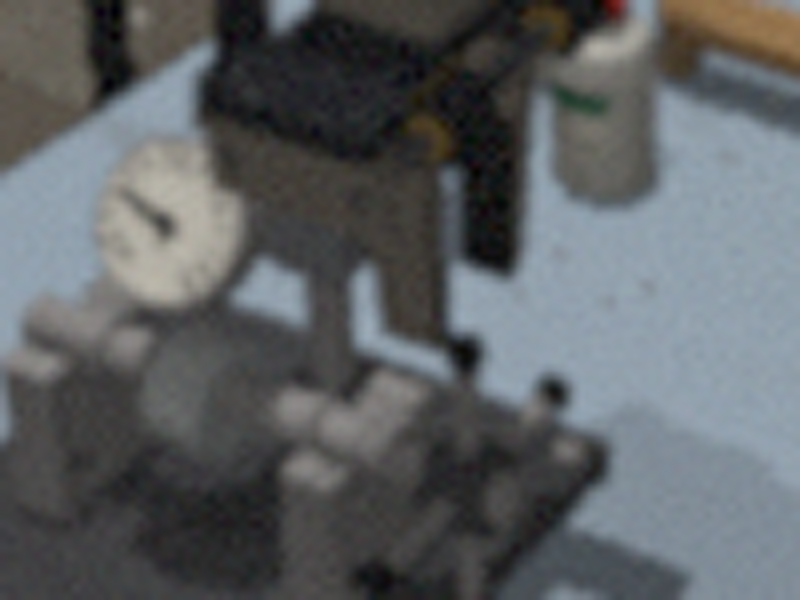

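{"name": "step_arm", "arguments": {
  "plan": [
    {"dx":0.014,"dy":0.008,"dz":0.06,"ax":0,"ay":0.016,"az":0.02,"grip":0.4},
    {"dx":0.014,"dy":0.008,"dz":0.12,"ax":0,"ay":0.016,"az":0.02,"grip":0.4},
    {"dx":0.014,"dy":0.008,"dz":0.18,"ax":0,"ay":0.016,"az":0.02,"grip":0.4},
    {"dx":0.014,"dy":0.008,"dz":0.18,"ax":0,"ay":0.016,"az":0.02,"grip":0.4},
    {"dx":0.014,"dy":0.008,"dz":0.18,"ax":0,"ay":0.016,"az":0.02,"grip":0.4}
  ]
}}

```text
time: 7.75
ee_pos: [0.519, -0.0159, 0.1137]
eef_rot: [[0.993, 0.114, 0.008], [0.114, -0.993, 0.001], [0.008, 0.0, -1.0]]
ft_force: [1.4, -0.6, -0.7]
width: 0.0366
```

```bash
python3 - <<'E'
from h import *
p=json.load(open("pose2.json"))
delta(gw(p,[0,-.105,.108])[0],Rg(p[2]))
c=crop("wrist","pics/n_w.png",80,60,400,300,2)
E
```

```text
t 7.75 pos [ 0.519  -0.0159  0.1137] F [ 1.4 -0.6 -0.7] w 0.0366
d [-0.0201 -0.0018  0.0226]
turn [ 0.0001 -0.0166 -0.0057]
```

View pics/n_w.png

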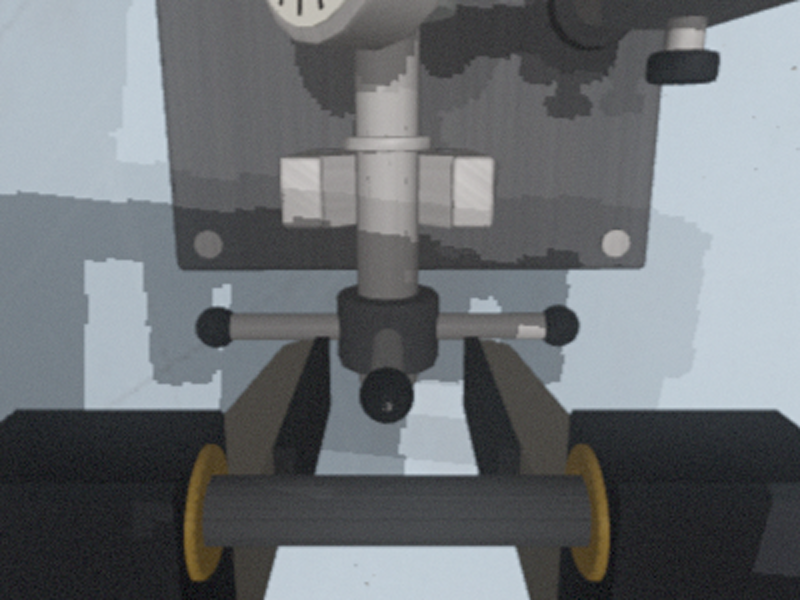

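{"name": "step_arm", "arguments": {
  "plan": [
    {"dx":0.015,"dy":0,"dz":0.02,"ax":0,"ay":-0.01,"az":0,"grip":0.4},
    {"dx":0.03,"dy":0,"dz":0.02,"ax":0,"ay":-0.01,"az":0,"grip":0.4},
    {"dx":0.045,"dy":0,"dz":0.02,"ax":0,"ay":-0.01,"az":0,"grip":0.4},
    {"dx":0.06,"dy":0,"dz":0.02,"ax":0,"ay":-0.01,"az":0,"grip":0.4},
    {"dx":0.075,"dy":0,"dz":0.02,"ax":0,"ay":-0.01,"az":0,"grip":0.4},
    {"dx":0.09,"dy":0,"dz":0.02,"ax":0,"ay":-0.01,"az":0,"grip":0.4},
    {"dx":0.105,"dy":0,"dz":0.02,"ax":0,"ay":-0.01,"az":0,"grip":0.4},
    {"dx":0.12,"dy":0,"dz":0.02,"ax":0,"ay":-0.01,"az":0,"grip":0.4},
    {"dx":0.12,"dy":0,"dz":0.02,"ax":0,"ay":-0.01,"az":0,"grip":0.4}
  ]
}}

```text
time: 8.55
ee_pos: [0.5494, -0.0124, 0.1081]
eef_rot: [[0.993, 0.114, 0.004], [0.114, -0.993, 0.0], [0.004, 0.0, -1.0]]
ft_force: [1.1, 0.6, -0.1]
width: 0.037
```

```bash
python3 - <<'E'
from h import *
p=json.load(open("pose2.json"))
delta(gw(p,[0,-.105,.108])[0],Rg(p[2]))
c=crop("wrist","pics/o_w.png",80,0,400,300,2)
crop("scene","pics/o_s.png",200,170,100,75,8)
E
```

```text
t 8.55 pos [ 0.5494 -0.0124  0.1081] F [ 1.1  0.6 -0.1] w 0.037
d [-1.425e-01 -1.500e-03 -1.000e-04]
turn [ 0.0001 -0.0077 -0.0069]
```

View pics/o_w.png

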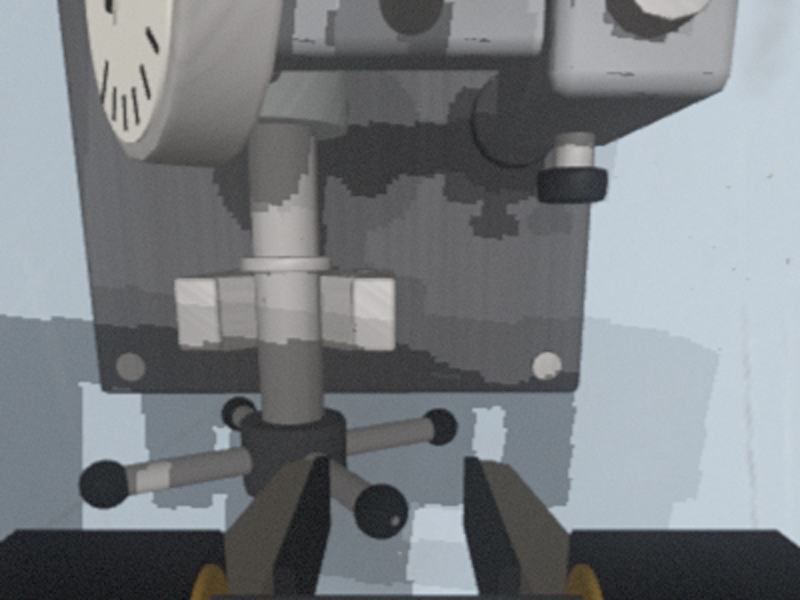

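View pics/o_s.png

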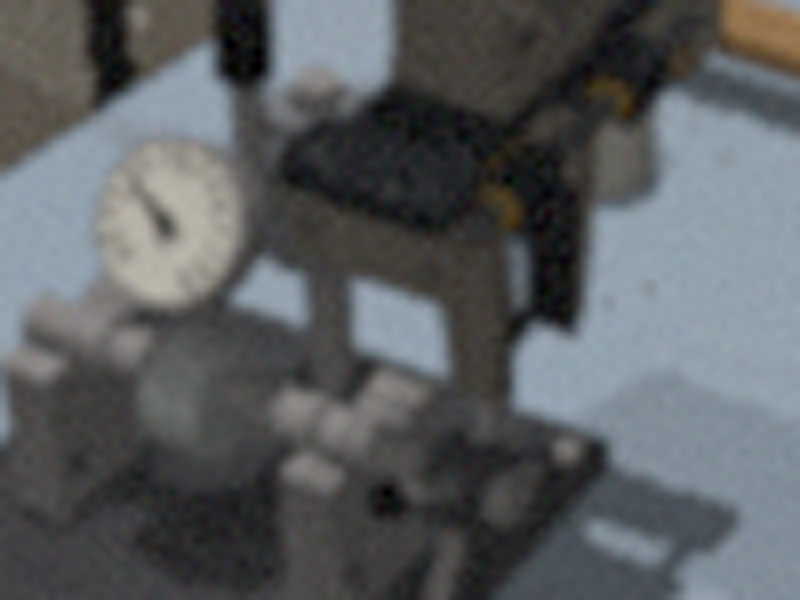

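{"name": "step_arm", "arguments": {
  "plan": [
    {"dx":0.016,"dy":0,"dz":0.008,"ax":0,"ay":0,"az":0,"grip":0.4},
    {"dx":0.032,"dy":0,"dz":0.016,"ax":0,"ay":0,"az":0,"grip":0.4},
    {"dx":0.048,"dy":0,"dz":0.016,"ax":0,"ay":0,"az":0,"grip":0.4},
    {"dx":0.064,"dy":0,"dz":0.016,"ax":0,"ay":0,"az":0,"grip":0.4},
    {"dx":0.078,"dy":0,"dz":0.016,"ax":0,"ay":0,"az":0,"grip":0.4},
    {"dx":0.078,"dy":0,"dz":0.016,"ax":0,"ay":0,"az":0,"grip":0.4},
    {"dx":0.078,"dy":0,"dz":0.016,"ax":0,"ay":0,"az":0,"grip":0.4}
  ]
}}

```text
time: 9.23
ee_pos: [0.5686, -0.0102, 0.1043]
eef_rot: [[0.993, 0.114, 0.004], [0.114, -0.993, 0.0], [0.004, 0.0, -1.0]]
ft_force: [0.4, 0.1, -0.0]
width: 0.0368
```

{"name": "step_arm", "arguments": {
  "plan": [
    {"dx":-0.02,"dy":0,"dz":-0.1,"ax":0,"ay":0,"az":0,"grip":0.4},
    {"dx":-0.02,"dy":0,"dz":-0.25,"ax":0,"ay":0,"az":0,"grip":0.4},
    {"dx":-0.1,"dy":0,"dz":-0.4,"ax":0,"ay":0,"az":0,"grip":0.4},
    {"dx":-0.3,"dy":0,"dz":-0.5,"ax":0,"ay":0,"az":0,"grip":0.4},
    {"dx":-0.36,"dy":0,"dz":-0.5,"ax":0,"ay":0,"az":0,"grip":0.4},
    {"dx":-0.36,"dy":0,"dz":-0.5,"ax":0,"ay":0,"az":0,"grip":0.4},
    {"dx":-0.36,"dy":0,"dz":-0.5,"ax":0,"ay":0,"az":0,"grip":0.4}
  ]
}}

```text
time: 9.82
ee_pos: [0.478, -0.0206, 0.2299]
eef_rot: [[0.994, 0.113, 0.006], [0.113, -0.994, 0.0], [0.006, 0.0, -1.0]]
ft_force: [-0.5, -0.3, 0.3]
width: 0.0365
```

```bash
python3 - <<'E'
from h import *
p=json.load(open("pose2.json"))
delta(gw(p,[-.0366,-.105,.108])[0],Rg(p[2]))
c=crop("wrist","pics/q_w.png",80,0,400,300,2)
E
```

```text
t 9.82 pos [ 0.478  -0.0206  0.2299] F [-0.5 -0.3  0.3] w 0.0365
d [-0.004  -0.0015  0.4875]
turn [ 0.0007 -0.0115 -0.008 ]
```

View pics/q_w.png

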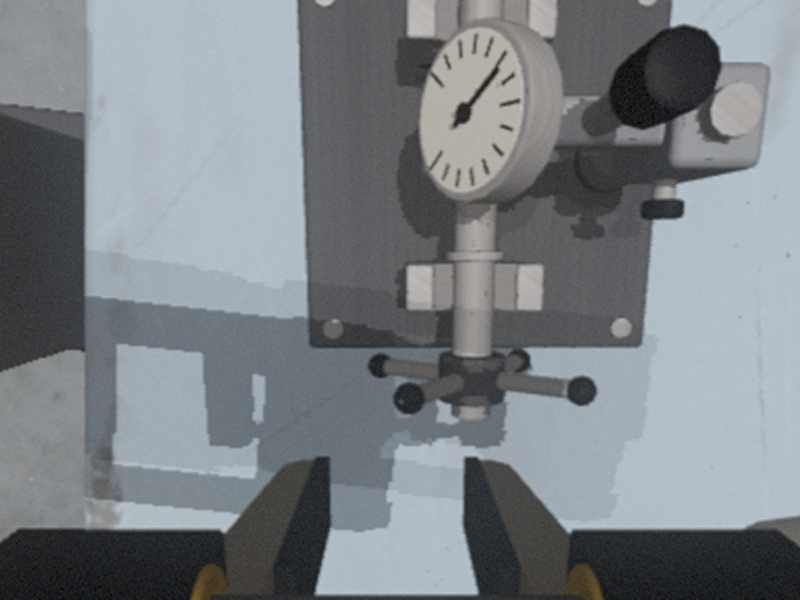

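{"name": "step_arm", "arguments": {
  "plan": [
    {"dx":0,"dy":0,"dz":0.15,"ax":0,"ay":-0.01,"az":-0.008,"grip":0.4},
    {"dx":0,"dy":0,"dz":0.3,"ax":0,"ay":-0.01,"az":-0.008,"grip":0.4},
    {"dx":0,"dy":0,"dz":0.4,"ax":0,"ay":-0.01,"az":-0.008,"grip":0.4},
    {"dx":0,"dy":0,"dz":0.47,"ax":0,"ay":-0.01,"az":-0.008,"grip":0.4},
    {"dx":0,"dy":0,"dz":0.485,"ax":0,"ay":-0.01,"az":-0.008,"grip":0.4},
    {"dx":0,"dy":0,"dz":0.485,"ax":0,"ay":-0.01,"az":-0.008,"grip":0.4}
  ]
}}

```text
time: 10.37
ee_pos: [0.4782, -0.0203, 0.1059]
eef_rot: [[0.993, 0.118, -0.005], [0.118, -0.993, -0.0], [-0.005, -0.001, -1.0]]
ft_force: [-1.2, 0.1, 0.8]
width: 0.0367
```

```bash
python3 - <<'E'
from h import *
p=json.load(open("pose2.json"))
delta(gw(p,[-.0366,-.105,.108])[0],Rg(p[2]))
c=crop("wrist","pics/r_w.png",80,60,400,300,2)
E
```

```text
t 10.37 pos [ 0.4782 -0.0203  0.1059] F [-1.2  0.1  0.8] w 0.0367
d [-0.0023 -0.0003 -0.0083]
turn [-0.0012  0.0104  0.0011]
```

View pics/r_w.png

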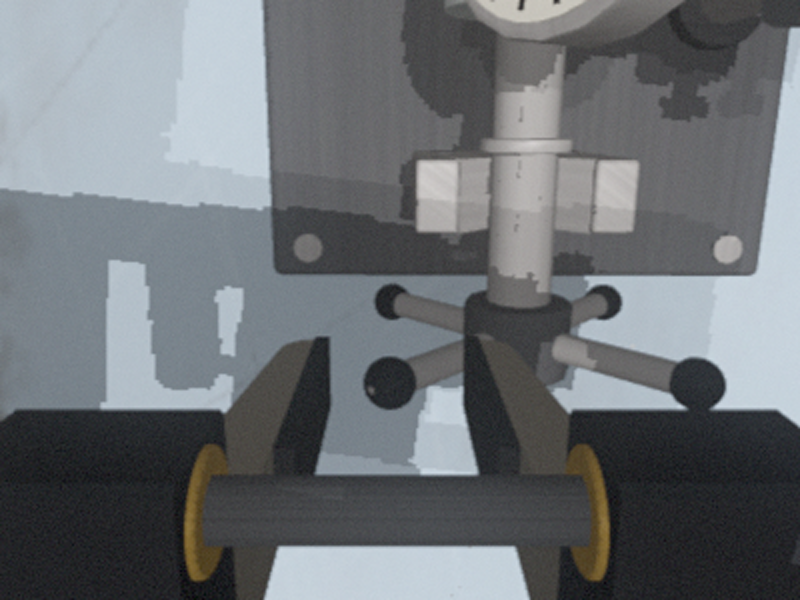

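{"name": "step_arm", "arguments": {
  "plan": [
    {"dx":0.02,"dy":0,"dz":0,"ax":0,"ay":0.01,"az":0,"grip":0.4},
    {"dx":0.04,"dy":0,"dz":0,"ax":0,"ay":0.01,"az":0,"grip":0.4},
    {"dx":0.06,"dy":0,"dz":0,"ax":0,"ay":0.01,"az":0,"grip":0.4},
    {"dx":0.08,"dy":0,"dz":0,"ax":0,"ay":0.01,"az":0,"grip":0.4},
    {"dx":0.1,"dy":0,"dz":0,"ax":0,"ay":0.01,"az":0,"grip":0.4},
    {"dx":0.12,"dy":0,"dz":0,"ax":0,"ay":0.01,"az":0,"grip":0.4},
    {"dx":0.14,"dy":0,"dz":0,"ax":0,"ay":0.01,"az":0,"grip":0.4},
    {"dx":0.16,"dy":0,"dz":0,"ax":0,"ay":0.01,"az":0,"grip":0.4},
    {"dx":0.18,"dy":0,"dz":0,"ax":0,"ay":0.01,"az":0,"grip":0.4},
    {"dx":0.2,"dy":0,"dz":0,"ax":0,"ay":0.01,"az":0,"grip":0.4},
    {"dx":0.22,"dy":0,"dz":0,"ax":0,"ay":0.01,"az":0,"grip":0.4},
    {"dx":0.24,"dy":0,"dz":0,"ax":0,"ay":0.01,"az":0,"grip":0.4},
    {"dx":0.26,"dy":0,"dz":0,"ax":0,"ay":0.01,"az":0,"grip":0.4},
    {"dx":0.28,"dy":0,"dz":0,"ax":0,"ay":0.01,"az":0,"grip":0.4},
    {"dx":0.3,"dy":0,"dz":0,"ax":0,"ay":0.01,"az":0,"grip":0.4},
    {"dx":0.3,"dy":0,"dz":0,"ax":0,"ay":0.01,"az":0,"grip":0.4},
    {"dx":0.3,"dy":0,"dz":0,"ax":0,"ay":0.01,"az":0,"grip":0.4}
  ]
}}

```text
time: 11.83
ee_pos: [0.554, -0.0116, 0.1077]
eef_rot: [[0.993, 0.118, 0.005], [0.118, -0.993, 0.0], [0.005, 0.0, -1.0]]
ft_force: [-0.2, 0.2, 0.4]
width: 0.0365
```

{"name": "step_arm", "arguments": {
  "plan": [
    {"dx":-0.015,"dy":0,"dz":-0.05,"ax":0,"ay":0,"az":0,"grip":0.4},
    {"dx":-0.015,"dy":0,"dz":-0.2,"ax":0,"ay":0,"az":0,"grip":0.4},
    {"dx":-0.1,"dy":0,"dz":-0.35,"ax":0,"ay":0,"az":0,"grip":0.4},
    {"dx":-0.16,"dy":0,"dz":-0.5,"ax":0,"ay":0,"az":0,"grip":0.4},
    {"dx":-0.16,"dy":0,"dz":-0.6,"ax":0,"ay":0,"az":0,"grip":0.4},
    {"dx":-0.16,"dy":0,"dz":-0.6,"ax":0,"ay":0,"az":0,"grip":0.4},
    {"dx":-0.16,"dy":0,"dz":-0.6,"ax":0,"ay":0,"az":0,"grip":0.4}
  ]
}}

```text
time: 12.42
ee_pos: [0.5136, -0.0165, 0.26]
eef_rot: [[0.993, 0.118, 0.008], [0.118, -0.993, 0.0], [0.008, 0.001, -1.0]]
ft_force: [0.1, -0.0, -0.3]
width: 0.0372
```

```bash
python3 - <<'E'
from h import *
p=json.load(open("pose2.json"))
delta(gw(p,[.0,-.105,.256])[0],Rg(p[2]))
c=crop("wrist","pics/s_w.png",80,0,400,300,2)
E
```

```text
t 12.42 pos [ 0.5136 -0.0165  0.26  ] F [ 0.1 -0.  -0.3] w 0.0372
d [ 0.0015 -0.0016  0.016 ]
turn [ 0.0014 -0.0164  0.0007]
```

View pics/s_w.png

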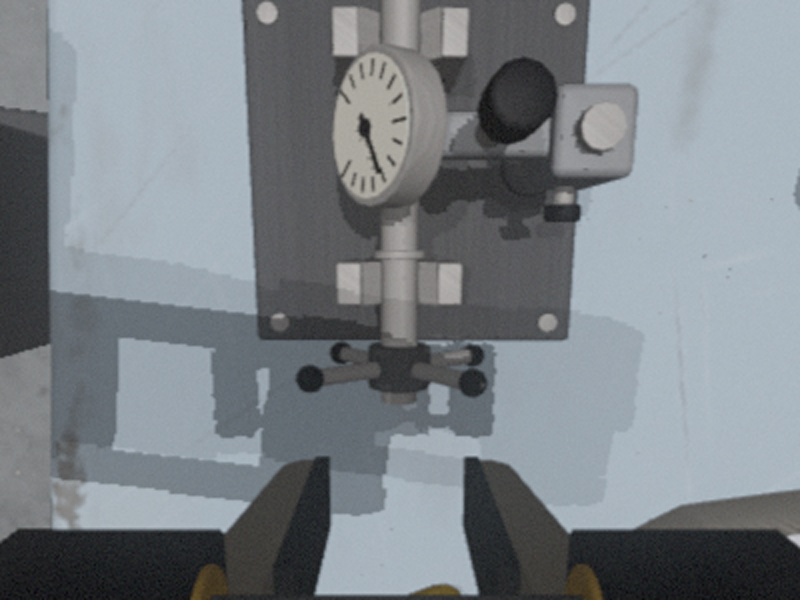

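```bash
python3 - <<'E'
from h import *
c=crop("wrist","pics/t_w.png",236,12,80,100,6)
a=ctrl.camera("wrist"); np.save("s_frame.npy",a["frame"]);np.save("s_M.npy",a["camera_from_world"])
E
```

```text
(no output)
```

View pics/t_w.png

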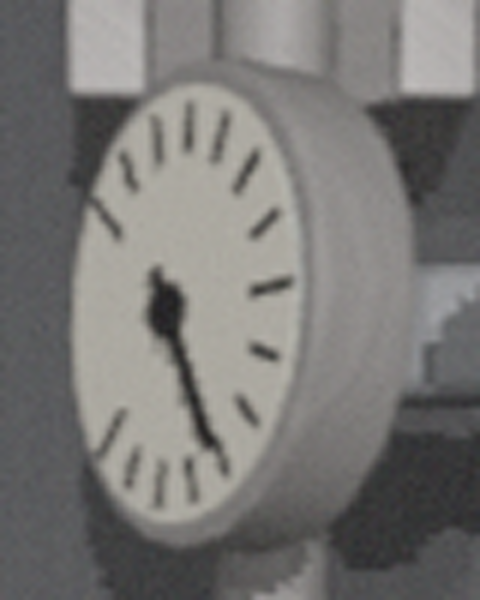

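```bash
cat >> h.py <<'E'
def theta(c,picks,p,t0):
    """picks: list of (full px u,v, spoke k (angle=theta+90k from up toward +x))"""
    px=np.array([[a,b] for a,b,_ in picks]);k=np.array([q[2] for q in picks])
    def f(s):
        a=np.radians(s[0]+90*k); P=np.c_[.057*np.sin(a)+s[1],a*0-.105+s[2],.075+.057*np.cos(a)]
        return np.r_[(proj(c,gw(p,P))-px).ravel(), (s[1:3])/.003]
    r=least_squares(f,[t0,0,0]); return r.x,np.abs(r.fun).max()
E
python3 - <<'E'
from h import *
p=json.load(open("pose2.json"));c=ctrl.camera("wrist")
cv=lambda l:[(80+(u+.5)/2-.5,(v+.5)/2-.5,k) for u,v,k in l]
print(theta(c,cv([(473,382,0),(473,353,1),(341,352,2),(310,379,3)]),p,40))
a=dict(c)
E
```

```text
(array([3.86182099e+01, 3.32814728e-04, 2.84756597e-03]), np.float64(0.9491886566360742))
```

{"name": "step_arm", "arguments": {
  "plan": [
    {"dx":-0.1,"dy":0,"dz":0.1,"ax":0,"ay":-0.01,"az":0,"grip":0.55},
    {"dx":-0.208,"dy":0,"dz":0.2,"ax":0,"ay":-0.01,"az":0,"grip":0.55},
    {"dx":-0.208,"dy":0,"dz":0.35,"ax":0,"ay":-0.01,"az":0,"grip":0.55},
    {"dx":-0.208,"dy":0,"dz":0.48,"ax":0,"ay":-0.01,"az":0,"grip":0.55},
    {"dx":-0.208,"dy":0,"dz":0.56,"ax":0,"ay":-0.01,"az":0,"grip":0.55},
    {"dx":-0.208,"dy":0,"dz":0.6,"ax":0,"ay":-0.01,"az":0,"grip":0.55},
    {"dx":-0.208,"dy":0,"dz":0.612,"ax":0,"ay":-0.01,"az":0,"grip":0.55},
    {"dx":-0.208,"dy":0,"dz":0.612,"ax":0,"ay":-0.01,"az":0,"grip":0.55}
  ]
}}

```text
time: 13.28
ee_pos: [0.4612, -0.0224, 0.1035]
eef_rot: [[0.993, 0.118, -0.004], [0.118, -0.993, -0.0], [-0.004, -0.0, -1.0]]
ft_force: [-0.2, 0.4, 0.7]
width: 0.0505
```

```bash
python3 - <<'E'
from h import *
p=json.load(open("pose2.json"))
delta(gw(p,[.0328,-.105,.105])[0],Rg(p[2]))
c=crop("wrist","pics/u_w.png",80,60,400,300,2)
E
```

```text
t 13.28 pos [ 0.4612 -0.0224  0.1035] F [-0.2  0.4  0.7] w 0.0505
d [ 0.3439 -0.0005 -0.0072]
turn [-0.0007  0.0079  0.001 ]
```

View pics/u_w.png

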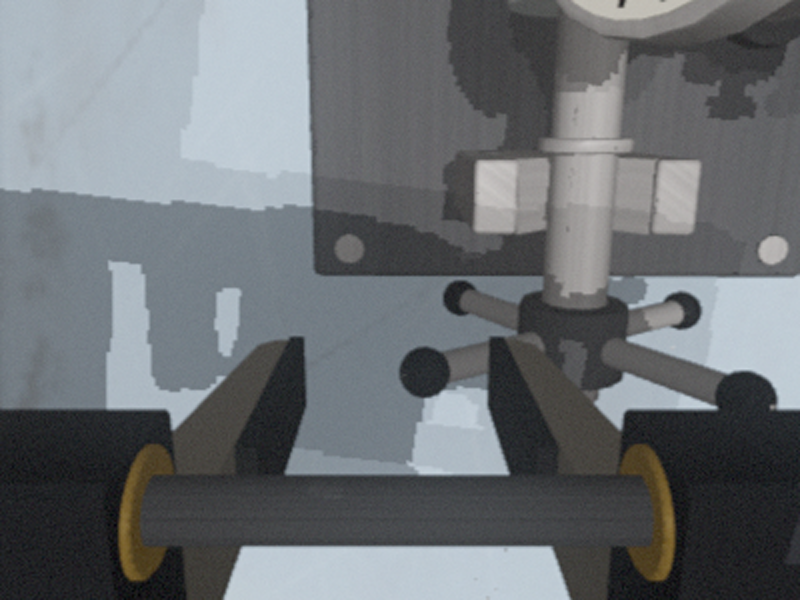

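{"name": "step_arm", "arguments": {
  "plan": [
    {"dx":0.03,"dy":0,"dz":-0.003,"ax":0,"ay":0.008,"az":0,"grip":0.55},
    {"dx":0.06,"dy":0,"dz":-0.006,"ax":0,"ay":0.008,"az":0,"grip":0.55},
    {"dx":0.08,"dy":0,"dz":-0.006,"ax":0,"ay":0.008,"az":0,"grip":0.55},
    {"dx":0.1,"dy":0,"dz":-0.006,"ax":0,"ay":0.008,"az":0,"grip":0.55},
    {"dx":0.12,"dy":0,"dz":-0.006,"ax":0,"ay":0.008,"az":0,"grip":0.55},
    {"dx":0.14,"dy":0,"dz":-0.006,"ax":0,"ay":0.008,"az":0,"grip":0.55},
    {"dx":0.16,"dy":0,"dz":-0.006,"ax":0,"ay":0.008,"az":0,"grip":0.55},
    {"dx":0.18,"dy":0,"dz":-0.006,"ax":0,"ay":0.008,"az":0,"grip":0.55},
    {"dx":0.2,"dy":0,"dz":-0.006,"ax":0,"ay":0.008,"az":0,"grip":0.55},
    {"dx":0.22,"dy":0,"dz":-0.006,"ax":0,"ay":0.008,"az":0,"grip":0.55},
    {"dx":0.24,"dy":0,"dz":-0.006,"ax":0,"ay":0.008,"az":0,"grip":0.55},
    {"dx":0.26,"dy":0,"dz":-0.006,"ax":0,"ay":0.008,"az":0,"grip":0.55},
    {"dx":0.28,"dy":0,"dz":-0.006,"ax":0,"ay":0.008,"az":0,"grip":0.55},
    {"dx":0.3,"dy":0,"dz":-0.006,"ax":0,"ay":0.008,"az":0,"grip":0.55},
    {"dx":0.32,"dy":0,"dz":-0.006,"ax":0,"ay":0.008,"az":0,"grip":0.55},
    {"dx":0.335,"dy":0,"dz":-0.006,"ax":0,"ay":0.008,"az":0,"grip":0.55},
    {"dx":0.335,"dy":0,"dz":-0.006,"ax":0,"ay":0.008,"az":0,"grip":0.55},
    {"dx":0.335,"dy":0,"dz":-0.006,"ax":0,"ay":0.008,"az":0,"grip":0.55}
  ]
}}

```text
time: 14.83
ee_pos: [0.5454, -0.0126, 0.1055]
eef_rot: [[0.993, 0.118, 0.003], [0.118, -0.993, 0.0], [0.003, 0.0, -1.0]]
ft_force: [-0.6, -0.6, -0.3]
width: 0.0508
```

{"name": "step_arm", "arguments": {
  "plan": [
    {"dx":-0.02,"dy":0,"dz":-0.05,"ax":0,"ay":0,"az":0,"grip":0.55},
    {"dx":-0.02,"dy":0,"dz":-0.2,"ax":0,"ay":0,"az":0,"grip":0.55},
    {"dx":-0.08,"dy":0,"dz":-0.35,"ax":0,"ay":0,"az":0,"grip":0.55},
    {"dx":-0.13,"dy":0,"dz":-0.5,"ax":0,"ay":0,"az":0,"grip":0.55},
    {"dx":-0.13,"dy":0,"dz":-0.62,"ax":0,"ay":0,"az":0,"grip":0.55},
    {"dx":-0.13,"dy":0,"dz":-0.62,"ax":0,"ay":0,"az":0,"grip":0.55},
    {"dx":-0.13,"dy":0,"dz":-0.62,"ax":0,"ay":0,"az":0,"grip":0.55}
  ]
}}

```text
time: 15.42
ee_pos: [0.513, -0.0166, 0.2633]
eef_rot: [[0.993, 0.118, 0.007], [0.118, -0.993, 0.0], [0.007, 0.001, -1.0]]
ft_force: [0.1, -0.2, -0.4]
width: 0.0504
```

```bash
python3 - <<'E'
from h import *
p=json.load(open("pose2.json"))
delta(gw(p,[.0,-.105,.256])[0],Rg(p[2]))
c=crop("wrist","pics/v_w.png",80,0,400,300,2)
c=crop("wrist","pics/v_d.png",236,12,80,100,6)
E
```

```text
t 15.42 pos [ 0.513  -0.0166  0.2633] F [ 0.1 -0.2 -0.4] w 0.0504
d [ 0.0039 -0.0017  0.0293]
turn [ 0.0015 -0.0148  0.0006]
```

View pics/v_w.png

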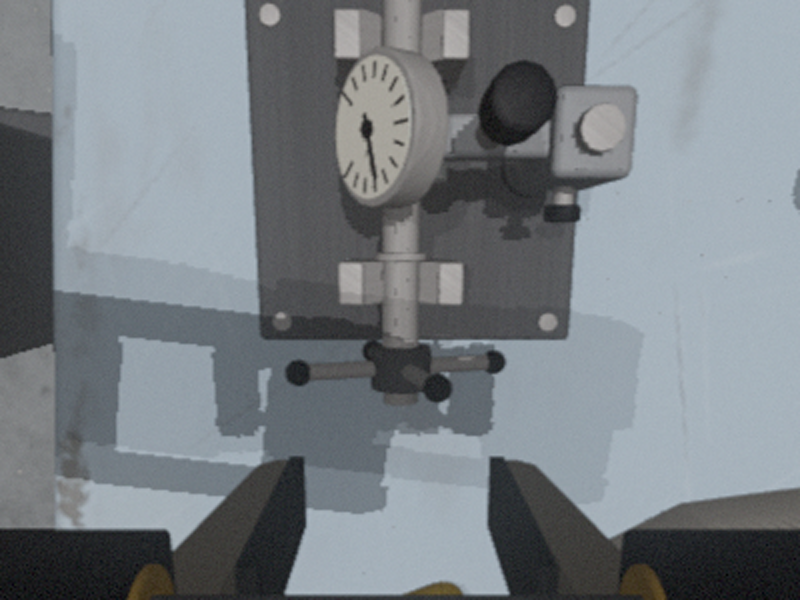

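View pics/v_d.png

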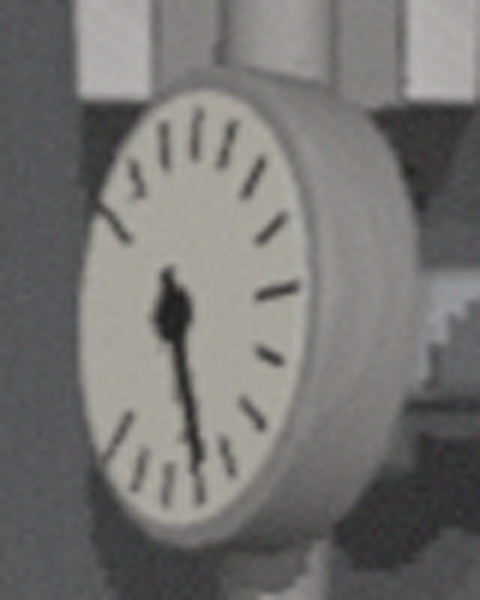

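```bash
python3 - <<'E'
from h import *
p=json.load(open("pose2.json"));c=ctrl.camera("wrist")
cv=lambda l:[(80+(u+.5)/2-.5,(v+.5)/2-.5,k) for u,v,k in l]
s,e=theta(c,cv([(437,388,0),(495,362,1),(373,350,2),(298,373,3)]),p,20);print(s,e)
h=lambda x:4*np.cos(x)+np.sqrt(27**2-16*np.sin(x)**2)
th=np.radians([0,25,50,128.6,180+s[0]]);n=np.array([61,76,100,201,220]);w=np.array([.5,.25,.4,.5,.7])
f=lambda q:(q[1]+20*(h(q[0]-th)-31)-n)*w
for g in (2.5,2.8,3.2):
  r=least_squares(f,[g,200]);print(np.degrees(r.x[0]),r.x[1],(f(r.x)/w).round(1),np.degrees(np.sqrt(np.linalg.inv(r.jac.T@r.jac)[0,0])))
E
```

```text
[1.71652117e+01 6.83735963e-04 1.16652408e-03] 0.56191986496151
173.4936039594868 226.11819863133377 [ 5.6  0.3 -2.2 -1.2 -1.6] 1.2185938660241844
173.49358911394327 226.1181961250643 [ 5.6  0.3 -2.2 -1.2 -1.6] 1.218593627019715
173.4936019170952 226.1181982882984 [ 5.6  0.3 -2.2 -1.2 -1.6] 1.218593812924971
```

```bash
cat >> h.py <<'E'
def needle(ticks,piv,tip):
    """ticks {deg:(x,y)} ; affine fit px = c + A*(cos,sin); needle angle by direction"""
    d=np.radians(list(ticks));P=np.array(list(ticks.values()),float)
    B=np.c_[np.ones_like(d),np.cos(d),np.sin(d)];X,*_=np.linalg.lstsq(B,P,rcond=None)
    res=np.abs(B@X-P).max();v=np.linalg.solve(X[1:].T,np.array(tip,float)-piv)
    return np.degrees(np.arctan2(v[1],v[0]))%360,np.hypot(*v),X[0],res
E
python3 - <<'E'
from h import *
t={20:(128,170),40:(156,140),60:(188,127),80:(220,137),100:(248,172),120:(265,223),160:(264,351),180:(246,410),220:(192,480),240:(160,484),260:(131,469)}
v={20:(136,178),40:(165,146),60:(197,135),80:(229,145),100:(255,177),120:(271,229),160:(270,356),180:(254,415),200:(229,457),240:(168,484),260:(141,470)}
print(needle(t,(166,309),(211,444)));print(needle(v,(173,312),(197,460)))
# gripped view i_w at ~60: ticks there
i={20:(580,224),40:(608,266),60:(612,313),80:(592,358),100:(548,397),120:(486,423),160:(338,424),180:(273,398),200:(229,358),220:(208,313),240:(214,266),260:(242,223)}
print(needle(i,(411,279),(597,319)))
E
```

```text
(np.float64(200.34094225299708), np.float64(0.9416348885493914), array([175.05981388, 307.6245196 ]), np.float64(5.489731528616687))
(np.float64(214.1205199869876), np.float64(0.9084127579787389), array([183.436926 , 312.2224783]), np.float64(7.0163683048675125))
(np.float64(67.55359349700772), np.float64(0.9555114910100592), array([410.75655686, 290.77657984]), np.float64(8.118412120013431))
```

```bash
python3 - <<'E'
from h import *
i={20:(580,224),40:(608,266),60:(612,313),80:(592,358),100:(548,397),120:(486,423),160:(338,424),180:(273,398),200:(229,358),220:(208,313),240:(214,266),260:(242,223)}
def hom(ticks,piv,tip,ori=(0,0)):
    d=np.radians(list(ticks));P=np.array(list(ticks.values()),float)
    H,_=cv2.findHomography(P,np.c_[np.cos(d),np.sin(d)])
    q=cv2.perspectiveTransform(np.array([[piv,tip,P[0]]],float),H)[0]
    # needle direction using raised pivot: local
    e=cv2.perspectiveTransform(P[None],H)[0]-np.c_[np.cos(d),np.sin(d)]
    v=q[1]-q[0];return np.degrees(np.arctan2(v[1],v[0]))%360,q[0],np.abs(e).max()
print(hom(i,(411,279),(597,319)), "40 pic",hom(i,(411,279),(630,264)))
a=cv2.imread("pics/f_w.png"); cv2.imwrite("pics/f_z.png",cv2.resize(a[130:280,290:500],None,fx=3.5,fy=3.5,interpolation=cv2.INTER_CUBIC))
t={20:(128,170),40:(156,140),60:(188,127),80:(220,137),100:(248,172),120:(265,223),160:(264,351),180:(246,410),220:(192,480),240:(160,484),260:(131,469)}
v={20:(136,178),40:(165,146),60:(197,135),80:(229,145),100:(255,177),120:(271,229),160:(270,356),180:(254,415),200:(229,457),240:(168,484),260:(141,470)}
print(hom(t,(166,309),(211,444)));print(hom(v,(173,312),(197,460)))
E
```

```text
(np.float64(67.95569703405609), array([ 0.05322843, -0.05081332]), np.float64(0.0048285649843098355)) 40 pic (np.float64(43.99918373817364), array([ 0.05322843, -0.05081332]), np.float64(0.0048285649843098355))
(np.float64(199.83651117701092), array([ 0.08115463, -0.0371895 ]), np.float64(0.010967269912441208))
(np.float64(213.96746869349394), array([ 0.10242137, -0.03603213]), np.float64(0.009621244022498754))
```

View pics/f_z.png

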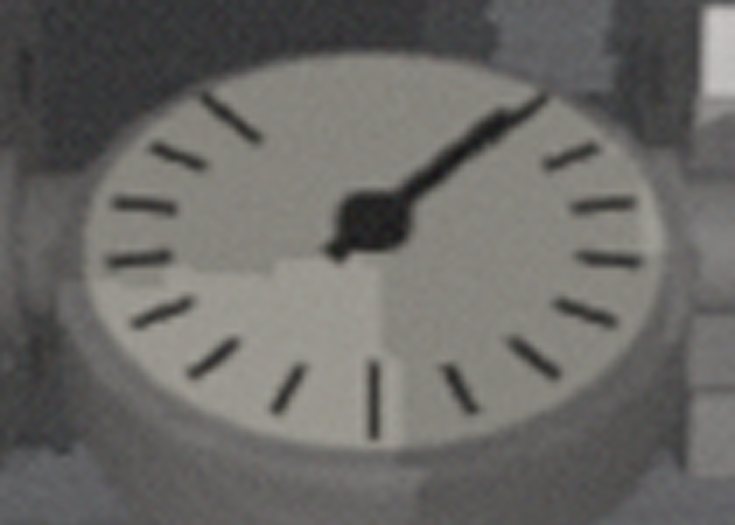

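```bash
cat >> h.py <<'E'
def hom(ticks,piv,tip):
    d=np.radians(list(ticks));P=np.array(list(ticks.values()),float)
    H,_=cv2.findHomography(P,np.c_[np.cos(d),np.sin(d)])
    q=cv2.perspectiveTransform(np.array([[piv,tip]],float),H)[0]
    v=q[1]-q[0];return np.degrees(np.arctan2(v[1],v[0]))%360,np.hypot(*v)
E
python3 - <<'E'
from h import *
f={20:(572,156), 40:(604,206), 60:(609,259), 80:(587,312),100:(535,357),120:(461,389),160:(288,389),180:(214,357),200:(162,312),220:(139,260),240:(144,206),260:(179,156)}
print("rest",hom(f,(374,220),(502,116)),hom(f,(338,252),(502,116)))
h=lambda x:4*np.cos(x)+np.sqrt(27**2-16*np.sin(x)**2)
th=np.radians([0,128.6,197.2]);n=np.array([66,200,214]);
for w in ([.3,.5,.5],[0.01,.5,.5]):
  w=np.array(w);g=lambda q:(q[1]+20*(h(q[0]-th)-31)-n)*w
  r=least_squares(g,[2.9,200]);print(np.degrees(r.x[0]),r.x[1],(g(r.x)/w).round(1))
E
```

```text
rest (np.float64(358.81027435484054), np.float64(0.9129678806686738)) (np.float64(358.26658217480946), np.float64(1.167045714796315))
170.8507189513088 223.72742984739077 [-1.4  0.3  0.2]
170.85718464745597 223.47603134865113 [-1.7  0.   0. ]
```

{"name": "step_arm", "arguments": {
  "plan": [
    {"dx":0.052,"dy":0,"dz":0.15,"ax":0,"ay":-0.01,"az":0,"grip":0.4},
    {"dx":0.052,"dy":0,"dz":0.3,"ax":0,"ay":-0.01,"az":0,"grip":0.4},
    {"dx":0.052,"dy":0,"dz":0.4,"ax":0,"ay":-0.01,"az":0,"grip":0.4},
    {"dx":0.052,"dy":0,"dz":0.5,"ax":0,"ay":-0.01,"az":0,"grip":0.4},
    {"dx":0.052,"dy":0,"dz":0.58,"ax":0,"ay":-0.01,"az":0,"grip":0.4},
    {"dx":0.052,"dy":0,"dz":0.61,"ax":0,"ay":-0.01,"az":0,"grip":0.4},
    {"dx":0.052,"dy":0,"dz":0.61,"ax":0,"ay":-0.01,"az":0,"grip":0.4},
    {"dx":0.052,"dy":0,"dz":0.61,"ax":0,"ay":-0.01,"az":0,"grip":0.4}
  ]
}}

```text
time: 16.23
ee_pos: [0.525, -0.0149, 0.1077]
eef_rot: [[0.993, 0.118, -0.004], [0.118, -0.993, -0.0], [-0.004, -0.0, -1.0]]
ft_force: [0.4, -0.4, 1.3]
width: 0.037
```

```bash
python3 - <<'E'
from h import *
p=json.load(open("pose2.json"))
delta(gw(p,[-.0153,-.105,.108])[0],Rg(p[2]))
c=crop("wrist","pics/w_w.png",80,60,400,300,2)
E
```

```text
t 16.23 pos [ 0.525  -0.0149  0.1077] F [ 0.4 -0.4  1.3] w 0.037
d [-0.1057 -0.0006 -0.0007]
turn [-0.0005  0.0089  0.001 ]
```

View pics/w_w.png

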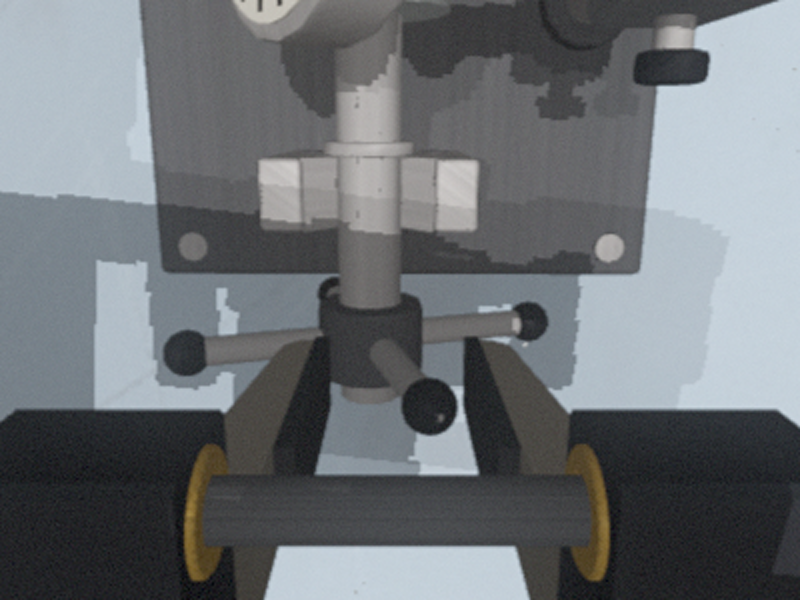

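{"name": "step_arm", "arguments": {
  "plan": [
    {"dx":-0.012,"dy":0,"dz":0,"ax":0,"ay":0.009,"az":0,"grip":0.4},
    {"dx":-0.024,"dy":0,"dz":0,"ax":0,"ay":0.009,"az":0,"grip":0.4},
    {"dx":-0.036,"dy":0,"dz":0,"ax":0,"ay":0.009,"az":0,"grip":0.4},
    {"dx":-0.048,"dy":0,"dz":0,"ax":0,"ay":0.009,"az":0,"grip":0.4},
    {"dx":-0.06,"dy":0,"dz":0,"ax":0,"ay":0.009,"az":0,"grip":0.4},
    {"dx":-0.072,"dy":0,"dz":0,"ax":0,"ay":0.009,"az":0,"grip":0.4},
    {"dx":-0.084,"dy":0,"dz":0,"ax":0,"ay":0.009,"az":0,"grip":0.4},
    {"dx":-0.092,"dy":0,"dz":0,"ax":0,"ay":0.009,"az":0,"grip":0.4},
    {"dx":-0.098,"dy":0,"dz":0,"ax":0,"ay":0.009,"az":0,"grip":0.4},
    {"dx":-0.102,"dy":0,"dz":0,"ax":0,"ay":0.009,"az":0,"grip":0.4},
    {"dx":-0.102,"dy":0,"dz":0,"ax":0,"ay":0.009,"az":0,"grip":0.4},
    {"dx":-0.102,"dy":0,"dz":0,"ax":0,"ay":0.009,"az":0,"grip":0.4}
  ]
}}

```text
time: 17.28
ee_pos: [0.5, -0.0179, 0.108]
eef_rot: [[0.993, 0.118, 0.001], [0.118, -0.993, 0.0], [0.001, -0.0, -1.0]]
ft_force: [2.3, -0.9, 1.4]
width: 0.0367
```

```bash
python3 - <<'E'
from h import *
p=json.load(open("pose2.json"))
delta(gw(p,[-.0153,-.105,.108])[0],Rg(p[2]))
c=crop("wrist","pics/x_w.png",80,60,400,300,2)
E
```

```text
t 17.28 pos [ 0.5    -0.0179  0.108 ] F [ 2.3 -0.9  1.4] w 0.0367
d [-0.0047 -0.0009  0.0002]
turn [-0.0001 -0.0027  0.0009]
```

View pics/x_w.png

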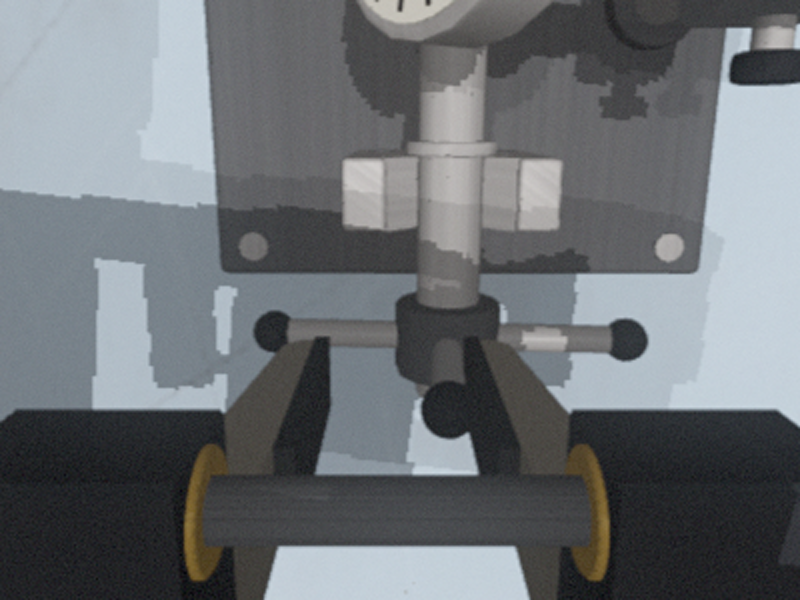

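```bash
python3 - <<'E'
from h import *
p=json.load(open("pose2.json"));c=ctrl.camera("wrist")
cv=lambda l:[(80+(u+.5)/2-.5,60+(v+.5)/2-.5,k) for u,v,k in l]
print(theta(c,cv([(449,409,0),(628,340,1),(274,330,3)]),p,0),theta(c,cv([(628,340,1),(274,330,3)]),p,0))
print(ctrl.get_obs()["ft_force"])
E
```

```text
(array([-4.21631814e+00,  3.20445950e-03,  1.77004058e-04]), np.float64(1.0681531652854186)) (array([-5.20155064e+00,  2.87543046e-03,  2.62360610e-04]), np.float64(1.026020133911345))
[ 1.74144349 -0.07539187  1.07153443]
```

{"name": "step_arm", "arguments": {
  "plan": [
    {"dx":-0.006,"dy":0,"dz":0,"ax":0,"ay":0,"az":0,"grip":0.4},
    {"dx":-0.012,"dy":0,"dz":0,"ax":0,"ay":0,"az":0,"grip":0.4},
    {"dx":-0.017,"dy":0,"dz":0,"ax":0,"ay":0,"az":0,"grip":0.4},
    {"dx":-0.017,"dy":0,"dz":0,"ax":0,"ay":0,"az":0,"grip":0.4},
    {"dx":-0.017,"dy":0,"dz":0,"ax":0,"ay":0,"az":0,"grip":0.4},
    {"dx":-0.017,"dy":0,"dz":0,"ax":0,"ay":0,"az":0,"grip":0.4}
  ]
}}

```text
time: 17.88
ee_pos: [0.4953, -0.0184, 0.1079]
eef_rot: [[0.993, 0.118, 0.001], [0.118, -0.993, 0.0], [0.001, -0.0, -1.0]]
ft_force: [0.5, -0.1, 1.5]
width: 0.0365
```

{"name": "step_arm", "arguments": {
  "plan": [
    {"dx":0.015,"dy":0,"dz":0,"ax":0,"ay":0,"az":0,"grip":0.4},
    {"dx":0.03,"dy":0,"dz":-0.02,"ax":0,"ay":0,"az":0,"grip":0.4},
    {"dx":0.03,"dy":0,"dz":-0.15,"ax":0,"ay":0,"az":0,"grip":0.4},
    {"dx":0.06,"dy":0,"dz":-0.3,"ax":0,"ay":0,"az":0,"grip":0.4},
    {"dx":0.075,"dy":0,"dz":-0.45,"ax":0,"ay":0,"az":0,"grip":0.4},
    {"dx":0.075,"dy":0,"dz":-0.6,"ax":0,"ay":0,"az":0,"grip":0.4},
    {"dx":0.075,"dy":0,"dz":-0.6,"ax":0,"ay":0,"az":0,"grip":0.4},
    {"dx":0.075,"dy":0,"dz":-0.6,"ax":0,"ay":0,"az":0,"grip":0.4}
  ]
}}

```text
time: 18.55
ee_pos: [0.5156, -0.0162, 0.2605]
eef_rot: [[0.993, 0.118, 0.006], [0.118, -0.993, 0.0], [0.006, 0.001, -1.0]]
ft_force: [0.6, 0.0, -0.8]
width: 0.0363
```

```bash
python3 - <<'E'
from h import *
p=json.load(open("pose2.json"))
delta(gw(p,[.0,-.105,.256])[0],Rg(p[2]))
c=crop("wrist","pics/y_w.png",80,0,400,300,2)
c=crop("wrist","pics/y_d.png",236,12,80,100,6)
E
```

```text
t 18.55 pos [ 0.5156 -0.0162  0.2605] F [ 0.6  0.  -0.8] w 0.0363
d [-0.0063 -0.0015  0.0178]
turn [ 0.0013 -0.0113  0.001 ]
```

View pics/y_w.png

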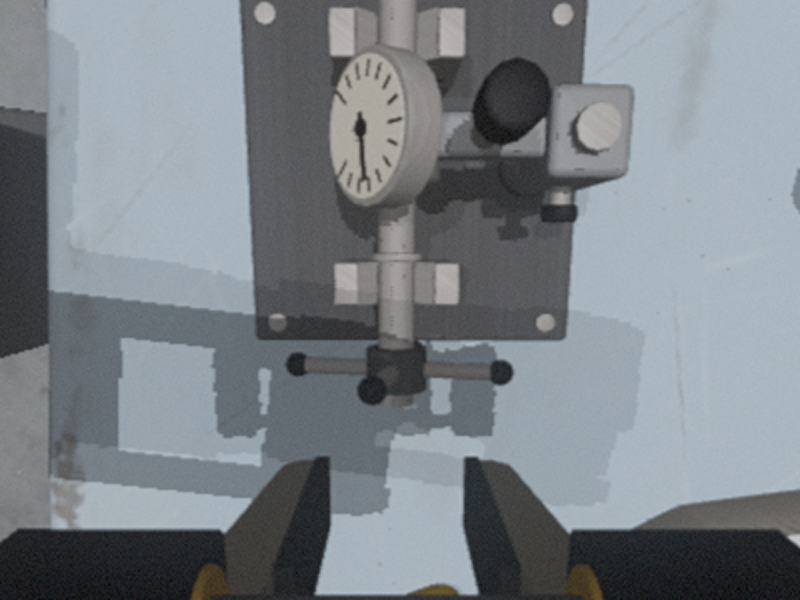

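View pics/y_d.png

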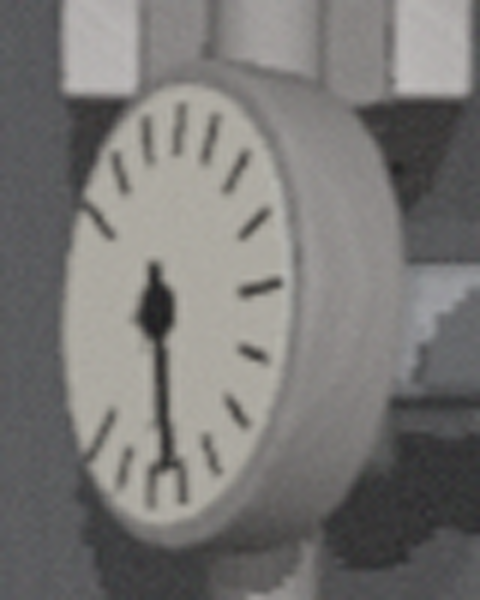

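```bash
python3 - <<'E'
from h import *
p=json.load(open("pose2.json"));c=ctrl.camera("wrist")
cv=lambda l:[(80+(u+.5)/2-.5,(v+.5)/2-.5,k) for u,v,k in l]
print(theta(c,cv([(372,390,0),(501,372,1),(297,364,3)]),p,0))
y={20:(121,172),40:(149,139),60:(180,128),80:(210,139),100:(237,171),120:(255,223),160:(253,353),180:(237,411),200:(211,454),220:(182,480),260:(125,468)}
print(hom(y,(155,310),(167,462)),hom(y,(155,265),(167,462)))
E
```

```text
(array([-1.12629719e+01, -1.32112679e-04,  1.17582423e-03]), np.float64(0.39194141080199596))
(np.float64(222.1268754850206), np.float64(0.9030249664910464)) (np.float64(224.08630234883626), np.float64(1.1552010433056716))
```

```bash
python3 - <<'E'
from h import *
o=ctrl.get_obs();print(o["time"],o["ft_force"].round(1),o["qvel"].round(2))
print(ctrl.job_done())
E
```

```text
18.7 [ 0.   0.2 -0.4] [ 0.04  0.55  0.39  0.   -0.05 -0.04]
the job is handed in; nothing more can be done
None
```

I lowered the head by the knob until the plunger bore on the collar, then let go. I turned the shaft by its spokes to within a few degrees of the needle's highest reading. The job was handed in at 18.7 s with the arm clear of everything.

- **Needle setting:** it read about 61° against the nearest tick at release. A later fit that corrects for the viewing angle put it at 66–68°, so it sits a little over the 60° you asked for.
- **Turning:** I pushed the shaft towards +x in gentle strokes, through the peak to about 197° from its start, then back. A cosine fit to three needle readings puts the peak at about 171° of turn, give or take 2–3°.
- **Final position:** the shaft is at about 169° and the needle reads about 222–224°. The fit predicts a highest reading of 223–224°, and the plunger's end of travel is at 280°.
- **Forces:** readings during the turning stayed at about 3 N or less. I only had readings at the end of each move, so a brief peak in between would not show.
- **Other items:** the shaft looked seated in both V-blocks in the last picture. I did not take a last picture of the other objects, but the arm never went near them at table height.

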